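# Put away the spot-sanding kit

### The arm

A 6-joint arm with a two-finger parallel gripper is mounted at the origin on the work surface. World frame = base frame: x ahead of the robot, y to its left, z up, the work surface at z = 0. Lengths are in mm, angles in rad, forces in N, time in s.
With the tool pointing down it reaches from about 400 to 825 mm from the base axis. Payload 7 kg.
Tool frame: the origin (TCP) lies on the centre line of the jaws, within the pads' length; the fingertips stand 19 mm ahead of it and the grasp point (between the pads) is the TCP; z points along the fingers, x is the direction in which the jaws open and shut, and the axes are right-handed (so a half turn about z gives the same grasp; the last joint's range is limited). The gripper opens to 85 mm and grips with 20 to 120 N. Pads are 22 mm wide; open, the fingers measure 114 mm over their backs; the gripper's body (76 mm by 85 mm) begins 54 mm behind the grasp point. The pads swing forward as they close: fully open they stand 13 mm farther back than shut.
Start: joints at [-0.86, 0.359, 0.012, 0, -1.224, -0.288], TCP at [276.935, -615.55, 211.002] pointing down, gripper open.
Joint ranges: [-3.07, 3.07], [-1.43, 2.12], [-1.02, 1.25], [-3.03, 1.67], [-3.05, -0], [-3.03, 3.03]. Speed limits (rad/s): [2.39, 2.39, 3.01, 3.14, 3.14, 3.14].

### API

Orientations are given as [roll, pitch, yaw] about the fixed x, y, z axes, in that order (R = Rz(yaw) Ry(pitch) Rx(roll)).
In Python, from station import r gives the robot as it stands. The module is installed in compiled form; this text tells all that it offers.
- The arm moves only by the shell command python3 -m inch 'ROWS' [OPENING]. ROWS is a JSON object of lists of equal length, an entry for each row: "linear": the shift along the tool's x, y, z in m, a list of three; "yaw": the turn about the tool's z in rad. In form: {"linear": [[x, y, z], ...], "yaw": [yaw, ...]}. A call has 1 to 10 rows; each row is the pose to reach, as a shift and turn from the pose measured when the call began, along the tool's axes at that moment; what a row does not reach only later rows make up. A row lasts 1/12 s, in which the tool goes at most 41.7 mm and 7.16 degrees, less where a joint would pass 70% of its speed; a pose out of reach is approached as far as the arm can. A call with a gripper value outside its range is refused whole. OPENING is the opening, from 0 (shut) to 1 (fully open), set as the call begins (- or left out, the last holds). The fingers move at their own pace and stop on an object; the grip force is fixed at half the most. Time passes only in rows, so rows that repeat a pose let the fingers close. It gives the time, the measured TCP pose, the force and the opening at its end, in the units of the state.
- r.read_state(): the state, without advancing time (a new reading comes with each control period).
- r.camera(name): name is "scene" or "side" or "wrist"; returns a dict with "img" (420x560x3 uint8, red, green, blue), "depth" (420x560 float32, mm along the optical axis (not along the pixel's ray), 0 where there is no reading), "fx", "fy", "cx", "cy" (pixels), "R" (3x3) and "t" (3): a world point X has camera coordinates R X + t; the wrist camera has in their place "hand_eye" (4x4, takes a point from camera to tool coordinates, whose origin is the TCP and whose axes are the tool frame's). Camera axes: x right, y down, z forward; pixel columns grow to the right and rows downward; lengths in mm; the calibration is good to about 2 mm. A picture is of the moment at which its call begins: read the wrist's pose just before it.
- r.finish_job(): hands the job in, once; it reports no verdict.
Trained networks look in the newest picture that a camera, given by its name, has taken for a name from the list of things; names that differ only in an ending like _2 or _b are one class to them, and where a whole thing is asked for, a point or a joint stands for the part that bears it (a point fixed in the world has none). Each returns a list of dicts, best first, with "conf" (0 to 1); they miss things now and then, are a little off and sometimes report something else, mostly with a low value. They report only what shows in the picture. A call takes as long as a camera call. They do not tell look-alikes from the thing itself.
- r.spot_in(camera, target): "rect" ([left, top, right, bottom] in pixels, round what is visible of it).
- r.masks_of(camera, target): "mask" (420x560 bool, what is visible of it) and "rect" ([left, top, right, bottom] in pixels, round what is visible of it).
- r.pinpoint(camera, target): "position" ([column, row] in pixels: a listed point, or the origin of a listed thing).
The state is a dict: "time": time; "q": joint angles; "qvel": joint speeds; "joint_efforts": joint torques, N m; "position": TCP position; "tcp_rot": TCP orientation; "wrist_force": force on the tool from outside, world axes, zero at the start; "wrist_torque": the same for the moment, N m; "grip_width": opening from 0.0 (shut) to 1.0 (fully open).
Only numpy, scipy, OpenCV 4.12 (cv2) and the standard library are available. Lean on these libraries where they do the work, as an engineer would, in place of code of your own. Each camera call takes 0.05 s, during which the arm holds its last target.

### The job

Tidy the sanding bench: first hang the hand sanding block, which is standing on the round storage plate, by its handle on the twin-prong hook stand. Then stack all the small sanding pads flat and neatly centred on the plate, from the largest at the bottom to the smallest at the top, and last set the steel keeper weight upright and centred on top of the pile. Leave the tins, the speaker panel and the long sanding board where they are.

Things in the scene. Friction and masses are not known exactly. Their poses are not given: they have to be found in the camera images.
- plate: Round flat aluminium storage plate fixed to the bench, 130 mm across, 7 mm high, no rim. Origin: centre of its underside on the bench; the top face is at +7 mm. At the start the hand sanding block stands on it.
- stand: Fixed steel hook stand: base, one post and a 70 mm crossbar centred at x = +45 mm, 130 mm up; from it two parallel round prongs (8 mm thick, at y = -26 and +26 mm) run along the stand's own -x and turn up at the ends: tips 148 mm high at x = -42 mm, the highest points. Its x axis points from prong ends to post: a handle comes in along +x above the tips, then down. Origin: on the bench.
- hook_seat (a point): On the stand, midway between the prongs, 134 mm above the bench at the stand's x = -20 mm: where the centre of the block's handle bar lies when hung. The prongs' upper sides dip lowest here (128 mm, x = -15 to -28 mm). The 44 mm gap between the prongs is open for fingers. Axes as the stand.
- block: Hand sanding block: wooden board 120 x 60 x 14 mm (x, y, z) with a yellow handle bar above it along its own x, carried by two 10 mm posts at x = -50 and +50 mm; the opening between board and bar is 90 x 48 mm. About 0.2 kg. Origin: centre of the underside. Starts flat on the plate, any way round.
- block_bar (a point): Middle of the axis of the block's handle bar (12 mm thick, 112 mm long), 68 mm above the underside of the board; axes as the block.
- weight: Steel keeper weight: round foot 44 mm across and 12 mm high, with a knob 20 mm across on it, up to 36 mm above the underside; about 0.2 kg. Origin: centre of the underside. Starts upright on the bench.
- pad1: Small rigid round sanding pad, 66 mm across and 16 mm thick, black core with a tan grit layer on both faces (either may lie up); 0.02 to 0.06 kg. Origin: its very centre, 8 mm above its underside; z along its axis. Starts flat on the bench; may be absent. Pads look alike but for their diameter.
- pad2: Small rigid round sanding pad, 60 mm across and 16 mm thick, black core with a tan grit layer on both faces (either may lie up); 0.02 to 0.06 kg. Origin: its very centre, 8 mm above its underside; z along its axis. Starts flat on the bench; may be absent. Pads look alike but for their diameter.
- pad3: Small rigid round sanding pad, 54 mm across and 16 mm thick, black core with a tan grit layer on both faces (either may lie up); 0.02 to 0.06 kg. Origin: its very centre, 8 mm above its underside; z along its axis. Starts flat on the bench; may be absent. Pads look alike but for their diameter.
- pad4: Small rigid round sanding pad, 48 mm across and 16 mm thick, black core with a tan grit layer on both faces (either may lie up); 0.02 to 0.06 kg. Origin: its very centre, 8 mm above its underside; z along its axis. Starts flat on the bench; may be absent. Pads look alike but for their diameter.
- pad5: Small rigid round sanding pad, 42 mm across and 16 mm thick, black core with a tan grit layer on both faces (either may lie up); 0.02 to 0.06 kg. Origin: its very centre, 8 mm above its underside; z along its axis. Starts flat on the bench; may be absent. Pads look alike but for their diameter.
- pad6: Small rigid round sanding pad, 36 mm across and 16 mm thick, black core with a tan grit layer on both faces (either may lie up); 0.02 to 0.06 kg. Origin: its very centre, 8 mm above its underside; z along its axis. Starts flat on the bench; may be absent. Pads look alike but for their diameter.
- tin_a: Bystander: lidded filler tin, 90 mm across, 75 mm high. Origin: centre of the underside.
- tin_b: Bystander: lidded filler tin, 80 mm across, 65 mm high. Origin: centre of the underside.
- panel: Bystander: white speaker panel with two large holes, 150 x 290 x 18 mm, lying flat. Origin: centre of the underside.
- longboard: Bystander: yellow long sanding board 340 x 70 x 14 mm with two knobs, 54 mm high in all. Origin: centre of the underside.
Mind the look-alikes: they are no part of the job. Leave any orange look-alike of the pad4 alone. Leave any red look-alike of the pad2 alone.

How it is judged:
By the outcome, as a careful person would: the job done as asked, in the order asked, and still so for the second after the job is handed in, with the robot touching nothing.
Of pad1, pad2, pad3, pad4, pad5, pad6 only 4 to 6 are there at a start; the rules pass over those that are not, and their reading is None.
At some moment in a run one of pad1, pad2, pad3, pad4, pad5, pad6 may be knocked a few centimetres aside while the robot is not near it.
It also fails if it takes over 210 s, if anything falls off the work surface, if the arm or the gripper's body presses on something with over 40 N, if the wrist force passes 120 N, or if a joint passes its speed limit or range.

## Working session

There is one attempt and no reset: what is moved stays moved. The work goes in short steps, Python scripts to look and compute and a shell command to move; the robot and the scene stay as the last step left them, time stands still between calls to the robot, and variables do not carry over. Pictures are saved under pics/ and viewed, and the job is handed in when it is done.

```bash
mkdir -p pics; ls
python3 - <<'E'
from station import r
import cv2
s=r.read_state(); print({k:s[k] for k in('time','position','tcp_rot','grip_width')})
for n in('scene','side','wrist'):
    c=r.camera(n); cv2.imwrite(f'pics/{n}0.png',c['img'][:,:,::-1])
    print(n,c['fx'],c['cx'],c['cy'],c.get('R'),c.get('t'),c.get('hand_eye'))
E
```

```text
pics
{'time': 0.0, 'position': array([ 276.72410475, -615.10359   ,  210.08308996]), 'tcp_rot': array([-3.14146466e+00, -1.63834222e-03,  1.99348141e+00]), 'grip_width': 1.0015398624325995}
scene 464.427948979597 277.46014559884304 213.60115615285065 [[-0.3317174   0.94324683  0.0157793 ]
 [ 0.76048131  0.27726605 -0.58718968]
 [-0.55823986 -0.18278117 -0.80929556]] [ 239.25567762 -342.49480912 2128.75062207] None
side 503.9732376729486 277.3047169447737 207.1666033296633 [[ 0.76381197 -0.64535796  0.01021625]
 [-0.4397052  -0.53186891 -0.72372288]
 [ 0.47249403  0.54829606 -0.69001509]] [-466.17733638  305.74462941 1504.58641327] None
wrist 313.87484407305027 280.0853508631393 211.00990117600185 None None [[ 9.99999981e-01  1.83160542e-04 -6.45943526e-05 -2.88697362e-01]
 [-1.54114585e-04  9.50740246e-01  3.09988647e-01 -8.00968573e+01]
 [ 1.18190139e-04 -3.09988631e-01  9.50740256e-01 -1.62644860e+02]
 [ 0.00000000e+00  0.00000000e+00  0.00000000e+00  1.00000000e+00]]
```

View pics/scene0.png

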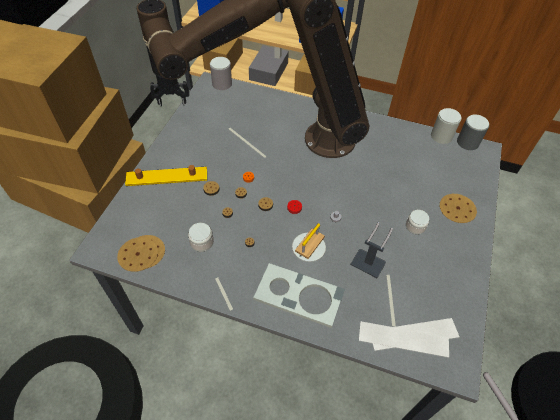

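View pics/side0.png

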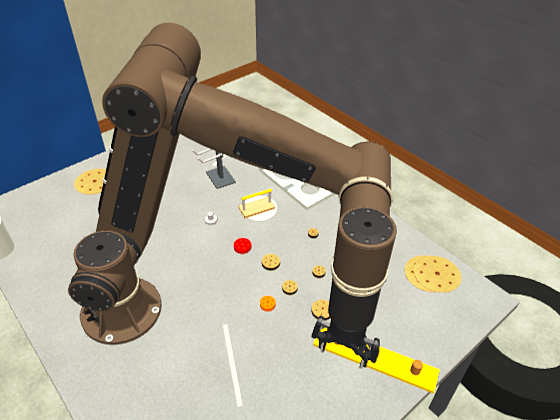

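View pics/wrist0.png

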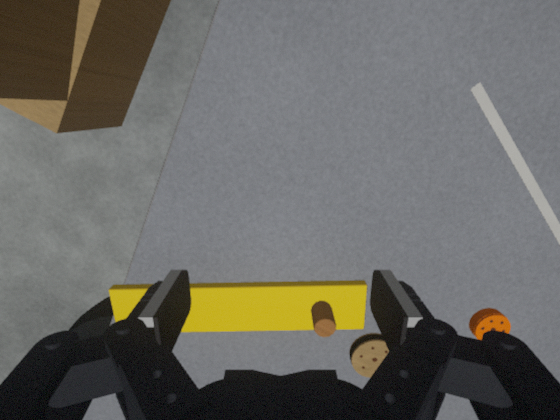

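The scene picture shows the block on the plate at about (310,243), the hook stand at (372,250), and the weight at (336,216). There are five tan pads at (211,188), (241,193), (265,204), (227,212) and (250,242). The look-alikes are orange at (248,177) and red at (295,207). I'll localise them with depth.

```bash
cat > h.py <<'E'
from station import r
import numpy as np, cv2
from scipy.spatial.transform import Rotation as Ro
def T():
    s=r.read_state(); M=np.eye(4); M[:3,:3]=Ro.from_euler('xyz',s['tcp_rot']).as_matrix(); M[:3,3]=s['position']; return M
def cam(n):
    """returns c, world-from-camera 4x4"""
    M=T(); c=r.camera(n)
    if n=='wrist': W=M@np.array(c['hand_eye'])
    else:
        W=np.eye(4); W[:3,:3]=np.array(c['R']).T; W[:3,3]=-W[:3,:3]@np.array(c['t'])
    return c,W
def world(c,W):
    v,u=np.mgrid[:420,:560]; d=c['depth']
    P=np.stack([(u-c['cx'])/c['fx']*d,(v-c['cy'])/c['fy']*d,d],-1)
    X=P@W[:3,:3].T+W[:3,3]; X[d<=0]=np.nan; return X
def ray(c,W,u,v,z):
    d=W[:3,:3]@np.array([(u-c['cx'])/c['fx'],(v-c['cy'])/c['fy'],1]); o=W[:3,3]
    return o+d*(z-o[2])/d[2]
def proj(c,W,X):
    p=W[:3,:3].T@(np.asarray(X,float)-W[:3,3]); return np.array([c['fx']*p[0]/p[2]+c['cx'],c['fy']*p[1]/p[2]+c['cy']])
def save(c,name,s=1):
    im=c['img'][:,:,::-1]; cv2.imwrite('pics/'+name,cv2.resize(im,None,fx=s,fy=s) if s!=1 else im)
def delta(x,y,z,yaw,M=None):
    """tool-frame shift (m) and yaw for target TCP world pos; yaw = world angle of jaw axis (tool x), mod pi"""
    M=T() if M is None else M
    l=M[:3,:3].T@(np.array([x,y,z])-M[:3,3])/1000
    cur=np.arctan2(M[1,0],M[0,0])
    dy=0 if yaw is None else -(((yaw-cur)+np.pi/2)%np.pi-np.pi/2)
    print('linear',np.round(l,4),'yaw',round(dy,4),'cur jaw',round(cur,3)); return l,dy
E
python3 - <<'E'
from h import *
c,W=cam('scene'); X=world(c,W)
cv2.imwrite('pics/s_crop.png',cv2.resize(c['img'][130:300,100:460,::-1],None,fx=2.2,fy=2.2,interpolation=cv2.INTER_CUBIC))
for n in ['plate','stand','block','weight','pad1','tin_a','panel','longboard']:
    for m in r.masks_of('scene',n):
        k=m['mask']; p=X[k]; p=p[~np.isnan(p[:,0])]
        if len(p)<3: continue
        md=np.median(p,0); mx=np.percentile(p,97,axis=0); mn=np.percentile(p,3,axis=0)
        print(n,round(m['conf'],2),np.round(m['rect']),'med',md.round(),'mid',((mx+mn)/2).round(),'size',(mx-mn).round(),'rgb',np.median(c['img'][k],0))
for n in ['hook_seat','block_bar','stand','plate','block','weight']:
    for m in r.pinpoint('scene',n):
        z={'hook_seat':134,'block_bar':75}.get(n,7 if n=='block' else 0)
        print(n,m['conf'],m['position'],ray(c,W,*m['position'],z).round())
E
```

```text
plate 0.64 [290. 232. 324. 263.] med [601. 101.   8.] mid [602.  79.   7.] size [ 99. 121.  16.] rgb [201. 210. 201.]
plate 0.6 [355. 236. 392. 278.] med [589. 313.  11.] mid [583. 313.  68.] size [ 85.  94. 135.] rgb [65.5 72.  76. ]
stand 0.58 [351. 220. 384. 278.] med [589. 310.  10.] mid [581. 311.  69.] size [ 91. 103. 136.] rgb [66. 72. 76.]
block 0.63 [297. 224. 323. 258.] med [589.  84.  22.] mid [585.  81.  44.] size [108.  69.  78.] rgb [199. 157.  96.]
block 0.17 [124. 163. 205. 186.] med [ 467. -598.   14.] mid [ 468. -589.   28.] size [167. 289.  48.] rgb [230. 189.   0.]
weight 0.68 [351. 222. 393. 279.] med [588. 311.  11.] mid [566. 311.  69.] size [118. 101. 137.] rgb [66. 72. 77.]
weight 0.53 [330. 210. 338. 221.] med [428. 140.  14.] mid [426. 140.  19.] size [35. 37. 41.] rgb [145. 142. 143.]
weight 0.52 [188. 222. 210. 252.] med [ 726. -304.   71.] mid [ 716. -309.   48.] size [75. 77. 66.] rgb [199. 207. 197.]
pad1 0.75 [257. 200. 272. 212.] med [ 462. -145.   16.] mid [ 458. -145.   14.] size [56. 53. 20.] rgb [152. 121.  67.]
pad1 0.67 [230. 188. 247. 197.] me
[... 1008 characters left out ...]
ze [147. 279.  22.] rgb [191. 202. 190.]
panel 0.35 [187. 225. 211. 252.] med [ 725. -304.   70.] mid [ 715. -310.   42.] size [77. 79. 78.] rgb [197.5 205.  194. ]
longboard 0.7 [125. 166. 204. 184.] med [ 464. -588.   15.] mid [ 467. -588.   29.] size [155. 287.  46.] rgb [230. 189.   0.]
hook_seat 0.62 [384.3, 230.7] [514. 333. 134.]
hook_seat 0.52 [238.5, 194.7] [ 541. -222.  134.]
hook_seat 0.44 [298.0, 296.7] [867. 120. 134.]
block_bar 0.79 [313.1, 231.5] [565.  85.  75.]
stand 0.81 [372.2, 253.9] [536. 318.   0.]
plate 0.7 [308.2, 247.6] [593.  80.   0.]
plate 0.17 [200.0, 240.7] [ 706. -323.    0.]
block 0.93 [310.0, 241.6] [569.  79.   7.]
weight 0.55 [331.8, 217.6] [425. 128.   0.]
```

View pics/s_crop.png

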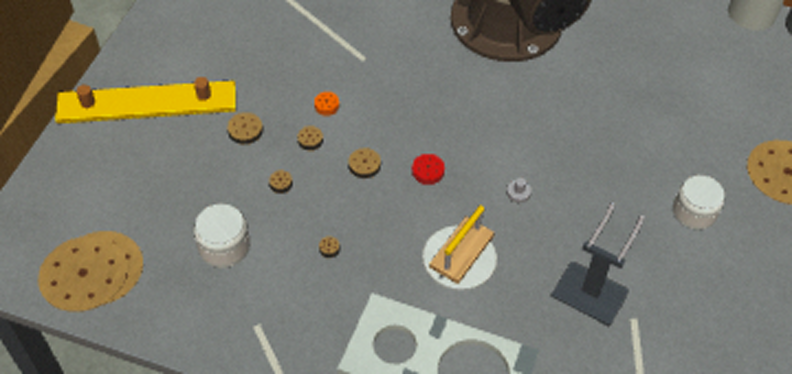

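```bash
python3 - <<'E'
from h import *
c,W=cam('scene'); X=world(c,W)
def box(x0,x1,y0,y1,z0,z1):
    with np.errstate(all='ignore'):
        return (X[...,0]>x0)&(X[...,0]<x1)&(X[...,1]>y0)&(X[...,1]<y1)&(X[...,2]>z0)&(X[...,2]<z1)
k=box(500,680,0,180,58,95); p=X[k]; print('bar',len(p),p.mean(0).round(1)); 
w,v=np.linalg.eigh(np.cov(p[:,:2].T)); print('bar dir',np.arctan2(v[1,1],v[0,1]),np.sqrt(w))
k=box(450,680,220,420,110,170); p=X[k]; print('prongs',len(p)); print(p[np.argsort(p[:,0])].round()[:40])
k=box(450,680,220,420,2,20); p=X[k]; print('base',p.mean(0)); print(cv2.minAreaRect(p[:,:2].astype(np.float32)))
print(ray(c,W,380,223,140),ray(c,W,392,228,140))
E
python3 -m inch '{"linear":[[0,0,-0.04],[0,0,-0.08]],"yaw":[0,0]}'
```

```text
bar 93 [584.5  80.3  78.2]
bar dir 2.87940971601878 [ 3.41419154 34.98397389]
prongs 200
[[491. 306. 145.]
 [492. 303. 146.]
 [496. 299. 148.]
 [496. 304. 144.]
 [497. 300. 144.]
 [498. 299. 132.]
 [498. 303. 134.]
 [499. 301. 141.]
 [499. 306. 137.]
 [500. 305. 144.]
 [501. 300. 131.]
 [505. 355. 151.]
 [505. 301. 131.]
 [505. 303. 138.]
 [506. 304. 133.]
 [506. 352. 151.]
 [506. 299. 124.]
 [507. 298. 130.]
 [507. 350. 144.]
 [508. 302. 128.]
 [508. 356. 149.]
 [509. 351. 141.]
 [510. 353. 150.]
 [510. 355. 138.]
 [510. 300. 123.]
 [511. 303. 127.]
 [511. 354. 147.]
 [512. 350. 133.]
 [513. 349. 139.]
 [513. 352. 141.]
 [513. 296. 126.]
 [515. 353. 138.]
 [515. 351. 130.]
 [516. 354. 134.]
 [517. 301. 127.]
 [518. 355. 130.]
 [518. 294. 125.]
 [519. 348. 128.]
 [520. 352. 132.]
 [521. 297. 131.]]
base [576.11859724 319.557581     6.22030221]
((565.2492065429688, 319.9352722167969), (229.38522338867188, 199.6677703857422), 0.05063431337475777)
[490.00405682 310.76555008 140.        ] [496.81675401 356.15763513 140.        ]
time: 1.12
position: [276.1, -614.2, 289.2]
tcp_rot: [-3.14, -0.006, 1.993]
wrist_force: [1.4, -1.8, 2.0]
grip_width: 1.002
```

Run:
```python
from h import *
delta(555,87,280,1.309)
```

```text
linear [0.525  0.5421 0.0117] yaw 0.6845 cur jaw 1.993
```

```bash
python3 -m inch '{"linear":[[0.027,0.028,0],[0.054,0.056,0],[0.081,0.084,0],[0.108,0.112,0],[0.135,0.14,0],[0.162,0.168,0],[0.189,0.196,0],[0.216,0.224,0],[0.243,0.252,0],[0.27,0.28,0]],"yaw":[0.06,0.12,0.18,0.24,0.3,0.36,0.42,0.48,0.54,0.6]}'
python3 - <<'E'
from h import *
delta(555,87,280,1.309)
E
```

```text
time: 1.95
position: [420.9, -251.3, 290.9]
tcp_rot: [-3.138, -0.004, 1.39]
wrist_force: [1.8, 0.6, 0.3]
grip_width: 1.002
linear [0.3569 0.0713 0.0122] yaw 0.0815 cur jaw 1.39
```

```bash
python3 -m inch '{"linear":[[0.04,0.008,0],[0.08,0.016,0],[0.12,0.024,0],[0.16,0.032,0.01],[0.2,0.04,0.01],[0.24,0.048,0.01],[0.28,0.056,0.01],[0.32,0.064,0.01],[0.357,0.071,0.012],[0.357,0.071,0.012]],"yaw":[0.08,0.08,0.08,0.08,0.08,0.08,0.08,0.08,0.08,0.08]}'
python3 - <<'E'
from h import *
c,W=cam('wrist'); save(c,'w1.png'); X=world(c,W)
im=c['img'].astype(int)
yel=(im[...,0]>150)&(im[...,1]>110)&(im[...,2]<60)
k=yel&(X[...,2]>50)&(X[...,2]<95); p=X[k]; print('bar',len(p),p.mean(0).round(1),p[:,:2].min(0),p[:,:2].max(0), np.percentile(p[:,2],[5,50,95]))
w,v=np.linalg.eigh(np.cov(p[:,:2].T)); print('bar dir',np.arctan2(v[1,1],v[0,1])); a=(p[:,:2]-p[:,:2].mean(0))@v; print(a.min(0),a.max(0),(p[:,:2].mean(0)+v@((a.min(0)+a.max(0))/2)).round(1))
for n in('block_bar','block','plate','weight','hook_seat'):
    for m in r.pinpoint('wrist',n)[:2]: print(n,round(m['conf'],2),m['position'],ray(c,W,*m['position'],{'block_bar':75,'block':7,'hook_seat':134}.get(n,0)).round(1))
E
```

```text
time: 2.78
position: [556.4, 92.3, 279.0]
tcp_rot: [-3.137, -0.004, 1.314]
wrist_force: [-0.1, -0.7, -0.6]
grip_width: 1.002
bar 707 [576.7  80.2  80. ] [524.85104823  61.34130613] [632.94458056  97.70788208] [78.07864915 80.11589456 81.7694338 ]
bar dir 2.879715413799388
[ -4.38983365 -57.04661514] [ 5.33884043 52.8612791 ] [578.6  79.2]
block_bar 0.77 [275.3, 200.5] [579.6  80.4  75. ]
block 0.88 [272.9, 185.8] [576.3  77.    7. ]
block 0.7 [438.6, 115.8] [540.4 314.7   7. ]
```

View pics/w1.png

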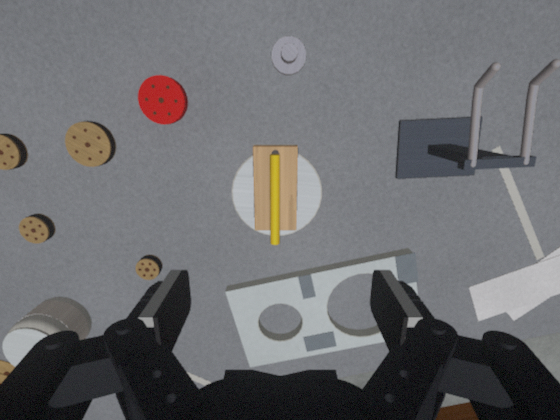

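The wrist view shows the yellow bar from (275,152) to (275,243), the plate around (277,193), the stand prongs from (480,85)/(540,75) to (472,163)/(527,160), the weight at (289,55), and pads on the left. I'll measure everything from this view.

```bash
cat >> h.py <<'E'
def pads(c,W,X=None,verb=True):
    """top-face fit of tan/black round pads resting at any height"""
    X=world(c,W) if X is None else X
    out=[]
    seen=[]
    for m in r.masks_of('wrist','pad1'):
        k=m['mask'].copy(); rect=m['rect']
        if rect[0]<2 or rect[1]<2 or rect[2]>557 or rect[3]>417: continue
        z=X[...,2]; zt=np.nanpercentile(z[k],70)
        # top rim: points of mask with z near top
        kk=k&(np.abs(z-zt)<5)
        cs,_=cv2.findContours(kk.astype(np.uint8),cv2.RETR_EXTERNAL,cv2.CHAIN_APPROX_NONE)
        if not cs: continue
        cc=max(cs,key=cv2.contourArea)[:,0,:]
        P=np.array([ray(c,W,u,v,zt)[:2] for u,v in cc])
        (x,y),R=cv2.minEnclosingCircle(P.astype(np.float32))
        A=np.c_[2*P,np.ones(len(P))]; s=np.linalg.lstsq(A,(P**2).sum(1),rcond=None)[0]; Rf=np.sqrt(s[2]+s[0]**2+s[1]**2)
        px=np.linalg.norm(W[:3,3]-np.array([x,y,zt]))/c['fx']
        rgb=np.median(c['img'][k],0)
        out.append((s[0],s[1],zt,2*Rf+px))
        if verb: print('pad',round(m['conf'],2),'c',s[:2].round(1),'z',zt.round(1),'D fit',(2*Rf+px).round(1),'encl',round(2*R+px,1),rgb)
    return out
E
python3 - <<'E'
from h import *
c,W=cam('wrist'); X=world(c,W)
pads(c,W,X)
im=c['img'].astype(int)
# prongs
k=(X[...,2]>115)&(X[...,0]<620)&(X[...,1]>250)
k[:, :440]=False
n,l,st,ce=cv2.connectedComponentsWithStats(k.astype(np.uint8))
print(st)
p=X[k]; print(len(p),p.min(0),p.max(0))
bar=X[k&(X[...,0]>0)]
# line fit of left and right prong
u=np.tile(np.arange(560),(420,1)); v=np.tile(np.arange(420)[:,None],(1,560))
for lo,hi in((455,503),(507,560)):
    q=X[k&(u>=lo)&(u<hi)&(v<150)]
    vx=cv2.fitLine(q[:,:2].astype(np.float32),cv2.DIST_HUBER,0,.01,.01).ravel()
    print('prong',q.mean(0).round(1),'ang',np.arctan2(vx[1],vx[0]),'zmax pt',q[np.argmax(q[:,2])].round(1),'xmin pt',q[np.argmin(q[:,0])].round(1), np.percentile(q[:,2],[2,10,50,90,98]).round(1))
for pt in((496,66),(556,63)): print('tip',ray(c,W,*pt,146).round(1))
# stand base
kb=(X[...,2]>3)&(X[...,2]<20)&(u>390)&(u<490)&(v>110)&(v<185); 
cs,_=cv2.findContours(kb.astype(np.uint8),cv2.RETR_EXTERNAL,cv2.CHAIN_APPROX_NONE); q=X[kb]; print('base z',np.median(q[:,2]),cv2.minAreaRect(q[:,:2].astype(np.float32)))
E
```

```text
pad 0.94 c [ 457.7 -144.7] z 16.3 D fit 60.9 encl 63.7 [142. 120.  86.]
pad 0.92 c [ 649.5 -138.5] z 16.1 D fit 36.9 encl 39.6 [136. 113.  82.]
pad 0.78 c [430.  -30.2] z 16.4 D fit 59.9 encl 62.0 [175.  42.  40.]
pad 0.68 c [ 549.4 -272.9] z 16.2 D fit 44.4 encl 48.2 [137. 116.  84.]
[[     0      0    560    420 232289]
 [   463     59     97    111   2911]]
2911 [489.08976445 274.25198459 115.04900868] [595.10802643 354.10845276 148.95470059]
prong [524.5 293.9 131.1] ang -0.19728696 zmax pt [492.4 299.9 148.4] xmin pt [489.1 301.5 144.9] [123.5 126.  129.3 141.7 146.6]
prong [537.2 344.1 130.4] ang -0.19203658 zmax pt [506.3 349.7 146.8] xmin pt [500.  352.5 143.3] [123.4 125.5 129.1 139.2 144.8]
tip [491.4 297.3 146. ]
tip [502.4 347.8 146. ]
base z 7.8633327563403554 ((583.6978759765625, 309.37933349609375), (110.23357391357422, 80.26358795166016), 77.84252166748047)
```

Run:
```python
from h import *
delta(578.8,79.8,75,1.309)
```

```text
linear [-0.0008  0.0257  0.2056] yaw 0.0001 cur jaw 1.309
```

```bash
python3 -m inch '{"linear":[[-0.001,0.013,0.02],[-0.001,0.026,0.05],[-0.001,0.026,0.085],[-0.001,0.026,0.12],[-0.001,0.026,0.15],[-0.001,0.026,0.175],[-0.001,0.026,0.195],[-0.001,0.026,0.2055],[-0.001,0.026,0.2055]],"yaw":[0,0,0,0,0,0,0,0,0]}'
python3 -m inch '{"linear":[[0,0,0],[0,0,0],[0,0,0],[0,0,0],[0,0,0],[0,0,0],[0,0,0]],"yaw":[0,0,0,0,0,0,0]}' 0
```

```text
time: 3.93
position: [577.6, 78.4, 73.0]
tcp_rot: [-3.135, -0.002, 1.308]
wrist_force: [-0.0, -0.4, -0.6]
grip_width: 0.999
time: 4.52
position: [577.8, 78.5, 73.4]
tcp_rot: [-3.136, -0.003, 1.308]
wrist_force: [-0.0, -0.7, 0.4]
grip_width: 0.009
```

Run:
```python
from h import *
print(r.read_state())
c,W=cam('wrist'); save(c,'w2.png'); c,W=cam('side'); cv2.imwrite('pics/s2.png',cv2.resize(c['img'][120:280,150:360,::-1],None,fx=3.5,fy=3.5)); c,W=cam('scene'); cv2.imwrite('pics/sc2.png',cv2.resize(c['img'][180:290,250:400,::-1],None,fx=5,fy=5))
```

```text
{'time': 4.5167, 'q': array([ 0.46603683,  0.33660464, -0.36305723, -0.00759205, -0.87368956,
       -2.29470344]), 'qvel': array([ 0.00111468,  0.00476558, -0.00170124, -0.00127175,  0.00117737,
        0.00090141]), 'joint_efforts': array([-1.27048750e-02, -5.11982882e+01,  2.38994926e+01,  5.64437091e+00,
       -1.09270061e-02,  4.16008288e-05]), 'position': array([577.78820865,  78.49648614,  73.39363197]), 'tcp_rot': array([-3.13582071e+00, -2.65007136e-03,  1.30803684e+00]), 'wrist_force': array([-0.03641389, -0.67212422,  0.36186148]), 'wrist_torque': array([-0.03766232, -0.01883088, -0.01180153]), 'grip_width': 0.008933475173955732}
```

View pics/w2.png

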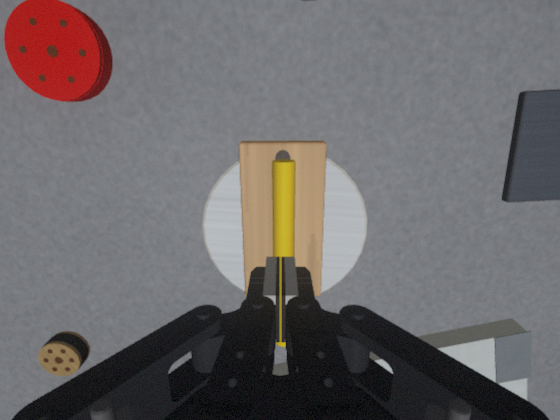

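View pics/sc2.png

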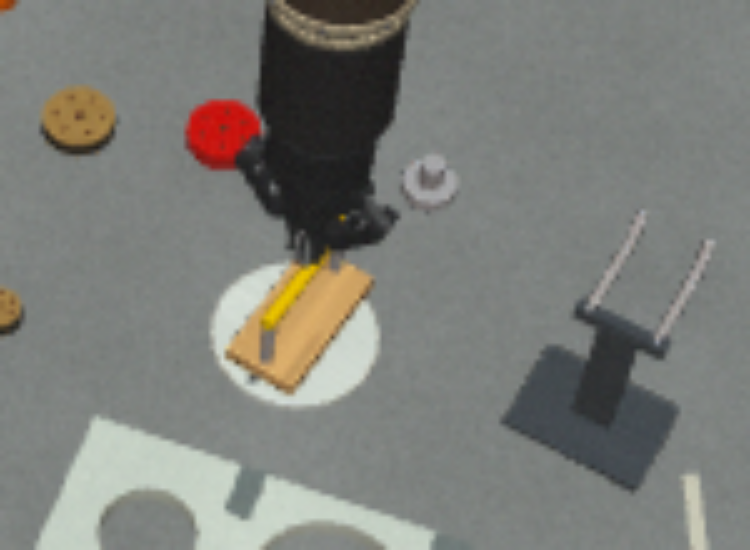

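View pics/s2.png

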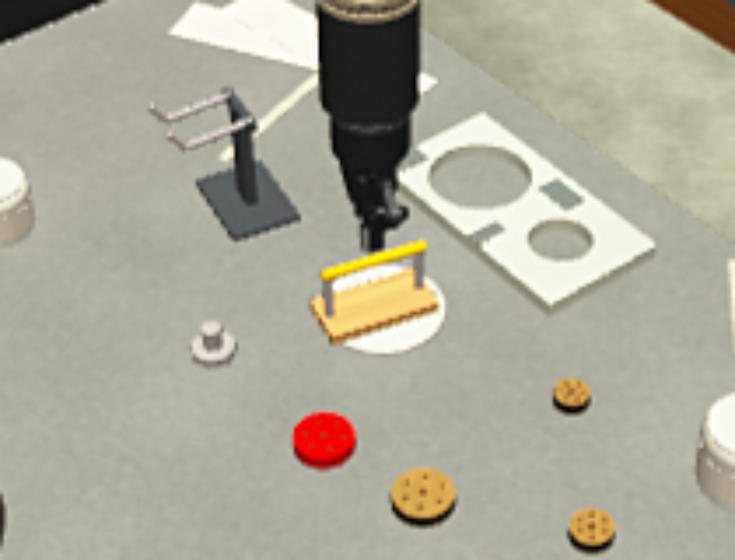

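Run:
```python
from h import *
c,W=cam('wrist'); X=world(c,W); M=T()
print('table',X[60:120,150:250,2].mean(), X[300:340,150:180,2].mean(),'board',X[160:240,255:265].mean((0,1)),'bar',X[170:250,284].mean(0))
# tool-frame of fingers
Xt=(X-M[:3,3])@M[:3,:3]
for uv in((272,265),(290,265),(272,285),(292,290),(281,300),(281,340)): print(uv,Xt[uv[1],uv[0]].round(1),c['depth'][uv[1],uv[0]])
for n in('scene','side'):
    c,W=cam(n); X=world(c,W); u,v=proj(c,W,M[:3,3]); print(n,'tcp px',u,v)
    dark=(c['img'].max(2)<70)&(np.hypot(X[...,0]-M[0,3],X[...,1]-M[1,3])<60)&(X[...,2]>30)
    p=X[dark]; print(len(p),np.sort(p[:,2])[:15].round())
    q=p[np.argsort(p[:,2])[:15]]; print(q.round())
```

```text
table nan nan board [nan nan nan] bar [nan nan nan]
(272, 265) [ -4.3 -10.1 -30.7] 147.09178
(290, 265) [  4.  -11.5 -33.3] 144.17513
(272, 285) [ -3.9 -10.6 -49.1] 129.50117
(292, 290) [  4.2 -10.9 -53.3] 125.373795
(281, 300) [ -0.2  -9.2 -57.6] 121.83508
(281, 340) [ -0.2  10.3 -56.8] 128.61089
scene tcp px 310.3643726269063 233.87755234157143
2225 [103. 104. 106. 106. 110. 110. 112. 114. 115. 118. 119. 122. 123. 128.
 129.]
[[576.  66. 103.]
 [580.  68. 104.]
 [583.  76. 106.]
 [585.  84. 106.]
 [590.  78. 110.]
 [587.  88. 110.]
 [583.  91. 112.]
 [585.  88. 114.]
 [587.  84. 115.]
 [587.  77. 118.]
 [585.  84. 119.]
 [584.  68. 122.]
 [586.  91. 123.]
 [590.  88. 128.]
 [586.  75. 129.]]
side tcp px 255.99650343903477 194.9820100540638
2592 [103. 104. 104. 104. 105. 109. 110. 110. 111. 112. 114. 115. 115. 116.
 117.]
[[570.  68. 103.]
 [573.  66. 104.]
 [578.  67. 104.]
 [570.  74. 104.]
 [567.  81. 105.]
 [578.  66. 109.]
 [571.  64. 110.]
 [574.  68. 110.]
 [568.  65. 111.]
 [568.  71. 112.]
 [578.  72. 114.]
 [569.  72. 115.]
 [580.  63. 115.]
 [568.  65. 116.]
 [573.  66. 117.]]
```

Run:
```python
from h import *
c,W=cam('wrist'); X=world(c,W); M=T()
print('table',np.nanmedian(X[60:120,150:230,2]), 'plate',np.nanmedian(X[200:260,215:230,2]),'board',np.nanmedian(X[160:240,250:265].reshape(-1,3),0),'bar',np.nanmedian(X[170:240,284],0))
Xt=(X-M[:3,3])@M[:3,:3]
print(Xt[250:300:4,272].round(1)); print(Xt[240:262:2,283].round(1))
for n in('scene','side'):
    c,W=cam(n); X=world(c,W); 
    im=c['img'].astype(int); yel=(im[...,0]>150)&(im[...,1]>110)&(im[...,2]<60)
    k=yel&(np.hypot(X[...,0]-578,X[...,1]-79)<80)
    p=X[k]; print(n,len(p),p.mean(0),np.percentile(p[:,2],[5,50,95]))
    k=(np.hypot(X[...,0]-578,X[...,1]-79)<200)&(X[...,2]<12); print(np.median(X[k][:,2]))
```

```text
table -0.14429483832981305 plate 6.848354211831591 board [555.30378509  67.00031848  20.85555768] bar [546.29480863  88.32058209  80.86668923]
[[ -6.7  21.4  52.8]
 [ -6.6  24.2  51.8]
 [ -4.5 -11.1 -25.3]
 [ -4.4 -11.1 -29.5]
 [ -4.3 -11.3 -33.9]
 [ -4.2 -11.3 -37.6]
 [ -4.1 -10.6 -40. ]
 [ -4.  -11.6 -45.1]
 [ -3.9 -11.1 -47.5]
 [ -3.9 -10.4 -49.4]
 [ -3.8 -10.8 -53.1]
 [ -3.7 -11.5 -57. ]
 [ -3.7 -10.4 -58. ]]
[[  1.  -12.6  -7. ]
 [  1.  -11.6  -7.4]
 [  1.  -10.3  -7.1]
 [  1.   -9.3  -7.5]
 [  1.   -8.2  -7.6]
 [  1.   -6.6  -6.8]
 [  1.   -5.8  -7.6]
 [  1.   -4.3  -6.9]
 [  1.   -3.9  -8.5]
 [  0.9 -10.8 -24.7]
 [  0.8 -11.  -27.2]]
scene 56 [602.07590663  75.20542402  77.10822909] [60.34431261 79.93550247 85.52412636]
0.2523218156608209
side 81 [577.81180153  76.34515548  75.11593384] [71.98150675 77.64418054 82.65208242]
-0.856173495556277
```

The fingers shut above the bar. Depth shows the fingertips at tool z ≈ -25, although the text says +19, so the true grasp point is about 43 mm behind the reported TCP. I'll calibrate this against the opening.

```bash
cat > tip.py <<'E'
from h import *
c,W=cam('wrist'); X=world(c,W); M=T(); Xt=(X-M[:3,3])@M[:3,:3]
print('grip',r.read_state()['grip_width'])
k=(np.abs(Xt[...,1])<14)&(Xt[...,2]<-12)&(Xt[...,2]>-75)&(c['img'].max(2)<130)&(np.abs(Xt[...,0])<65)
for nm,kk in(('L',k&(Xt[...,0]<0)),('R',k&(Xt[...,0]>0))):
    p=Xt[kk]; print(nm,len(p),'zmax',np.percentile(p[:,2],[95,98,99.5,100]).round(1),'near tip x',np.round(np.percentile(p[p[:,2]>np.percentile(p[:,2],97)-6][:,0],[3,50,97]),1),'y',np.percentile(p[:,1],[2,98]).round(1))
E
python3 -m inch '{"linear":[[0,0,0],[0,0,0],[0,0,0],[0,0,0]],"yaw":[0,0,0,0]}' 0.33; python3 tip.py
python3 -m inch '{"linear":[[0,0,0],[0,0,0],[0,0,0],[0,0,0]],"yaw":[0,0,0,0]}' 0.66; python3 tip.py
python3 -m inch '{"linear":[[0,0,0],[0,0,0],[0,0,0],[0,0,0],[0,0,0]],"yaw":[0,0,0,0,0]}' 1; python3 tip.py
python3 - <<'E'
from h import *
c,W=cam('wrist'); save(c,'w3.png')
E
```

```text
time: 5.3
position: [577.6, 78.4, 72.9]
tcp_rot: [-3.135, -0.002, 1.308]
wrist_force: [0.3, -0.3, -1.0]
grip_width: 0.328
grip 0.3324492415846463
L 3878 zmax [-31.3 -27.6 -25.1 -22.9] near tip x [-27.2 -17.5 -14.4] y [-13.6   9.4]
R 3884 zmax [-30.8 -27.1 -23.2 -19.5] near tip x [13.6 16.  25.9] y [-13.6   9.4]
time: 5.68
position: [577.6, 78.4, 72.9]
tcp_rot: [-3.135, -0.002, 1.308]
wrist_force: [-0.2, 0.2, -0.5]
grip_width: 0.659
grip 0.6598289108800209
L 3331 zmax [-31.8 -28.5 -26.1 -23.7] near tip x [-40.3 -28.7 -28.4] y [-13.5   9.2]
R 3331 zmax [-31.6 -28.2 -25.7 -23.9] near tip x [27.6 28.  39.6] y [-13.5   9. ]
time: 6.15
position: [577.6, 78.4, 72.9]
tcp_rot: [-3.135, -0.002, 1.308]
wrist_force: [-0.6, -0.1, 0.4]
grip_width: 1.002
grip 0.9991767886571895
L 2922 zmax [-37.9 -35.8 -33.9 -32.9] near tip x [-53.7 -43.2 -42.8] y [-11.8   9.7]
R 2922 zmax [-38.  -35.7 -34.2 -32.9] near tip x [42.  42.4 52.8] y [-11.8   9.7]
```

View pics/w3.png

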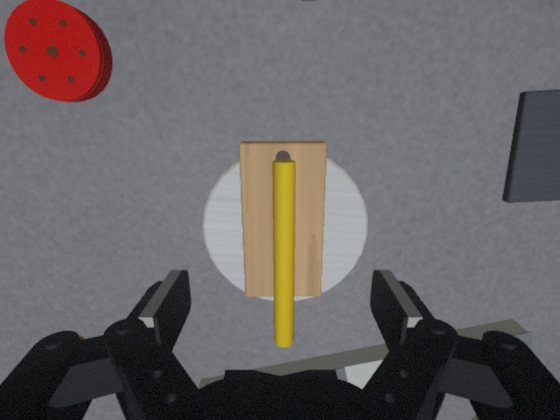

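```bash
python3 -m inch '{"linear":[[0.001,0,0.02],[0.001,0.001,0.04],[0.001,0.001,0.041]],"yaw":[0,0,0]}' 1
python3 -m inch '{"linear":[[0,0,0],[0,0,0],[0,0,0],[0,0,0],[0,0,0],[0,0,0],[0,0,0]],"yaw":[0,0,0,0,0,0,0]}' 0
```

```text
time: 6.5
position: [576.5, 78.5, 28.8]
tcp_rot: [-3.131, 0.0, 1.307]
wrist_force: [-0.6, -0.1, -0.8]
grip_width: 0.999
time: 7.08
position: [577.0, 78.9, 29.6]
tcp_rot: [-3.132, -0.001, 1.307]
wrist_force: [-0.9, 1.2, 3.8]
grip_width: 0.122
```

```bash
python3 -m inch '{"linear":[[0,0,-0.015],[0,0,-0.04],[0,0,-0.07],[0,0,-0.1],[0,0,-0.12],[0,0,-0.12]],"yaw":[0,0,0,0,0,0]}' 0
python3 - <<'E'
from h import *
print(r.read_state()['wrist_force'],r.read_state()['grip_width'])
delta(446,337,145,2.937)
c,W=cam('side'); cv2.imwrite('pics/s4.png',cv2.resize(c['img'][100:280,130:360,::-1],None,fx=3.4,fy=3.4))
E
```

```text
time: 7.58
position: [580.5, 79.2, 154.4]
tcp_rot: [-3.138, -0.004, 1.308]
wrist_force: [1.2, 0.4, -2.1]
grip_width: 0.122
[ 1.21134115  0.37034443 -2.06233543] 0.12238946800669348
linear [ 0.214  -0.1968  0.011 ] yaw 1.5126 cur jaw 1.308
```

View pics/s4.png

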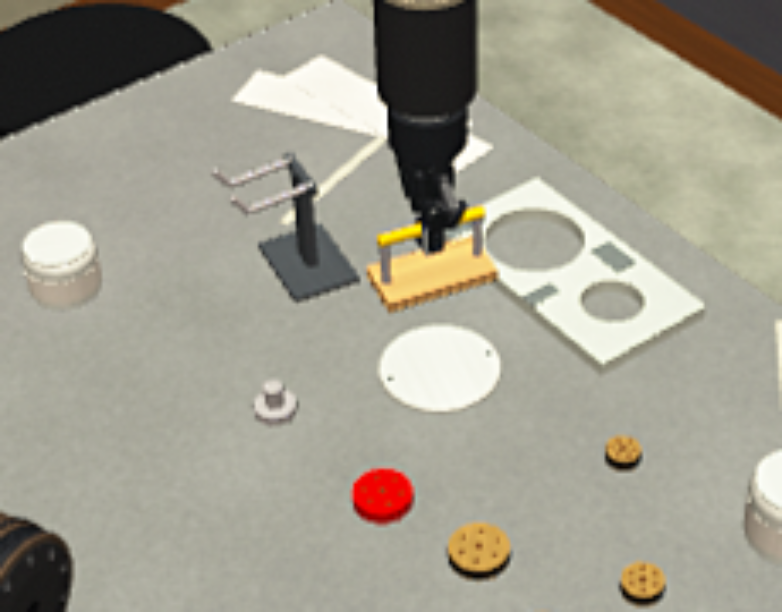

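```bash
python3 -m inch '{"linear":[[0.006,-0.016,0],[0.012,-0.032,0],[0.018,-0.048,0],[0.024,-0.064,0],[0.03,-0.08,0],[0.036,-0.096,0],[0.042,-0.112,0],[0.048,-0.128,0],[0.054,-0.145,0],[0.06,-0.16,0]],"yaw":[-0.1,-0.22,-0.34,-0.46,-0.58,-0.7,-0.82,-0.94,-1.06,-1.18]}'
python3 - <<'E'
from h import *
delta(446,337,125,2.937)
E
```

```text
time: 8.47
position: [438.3, 178.2, 151.3]
tcp_rot: [-3.14, -0.008, 2.493]
wrist_force: [-0.0, 0.3, -1.8]
grip_width: 0.121
linear [0.0896 0.1312 0.0268] yaw -0.4441 cur jaw 2.493
```

```bash
python3 -m inch '{"linear":[[0.015,0.022,0.004],[0.03,0.044,0.009],[0.045,0.066,0.013],[0.06,0.088,0.018],[0.075,0.11,0.022],[0.09,0.131,0.027],[0.09,0.131,0.027],[0.09,0.131,0.027]],"yaw":[-0.11,-0.22,-0.33,-0.444,-0.444,-0.444,-0.444,-0.444]}'
python3 - <<'E'
from h import *
c,W=cam('wrist'); save(c,'w5.png'); X=world(c,W); M=T()
im=c['img'].astype(int); yel=(im[...,0]>150)&(im[...,1]>110)&(im[...,2]<60)
p=X[yel&(X[...,2]>100)]; print('bar',np.percentile(p[:,2],[5,50,95])); 
vx=cv2.fitLine(p[:,:2].astype(np.float32),cv2.DIST_HUBER,0,.01,.01).ravel(); print('bar ang',np.arctan2(vx[1],vx[0]),p[:,:2].mean(0))
delta(446,337,118,2.937)
for n in('side','scene'):
    c,W=cam(n); u,v=proj(c,W,[480,330,130]).astype(int); cv2.imwrite(f'pics/{n}5.png',cv2.resize(c['img'][max(v-60,0):v+80,max(u-80,0):u+80,::-1],None,fx=4,fy=4))
E
```

```text
time: 9.13
position: [444.3, 337.1, 122.4]
tcp_rot: [-3.14, -0.01, 2.938]
wrist_force: [0.1, -0.1, -2.7]
grip_width: 0.114
bar [170.77145951 173.22470537 174.47880641]
bar ang 1.3666112 [441.63140607 321.61316061]
linear [-0.0014  0.001   0.0048] yaw 0.0003 cur jaw 2.937
```

View pics/w5.png

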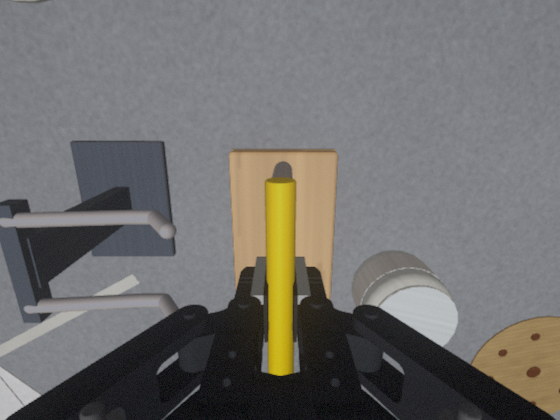

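View pics/side5.png

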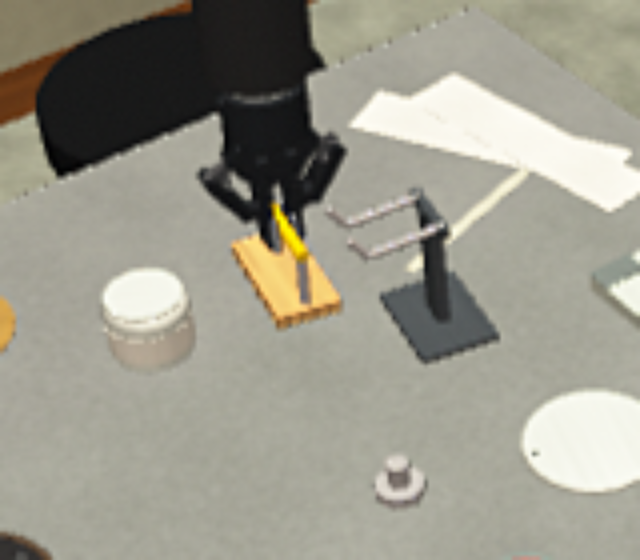

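View pics/scene5.png

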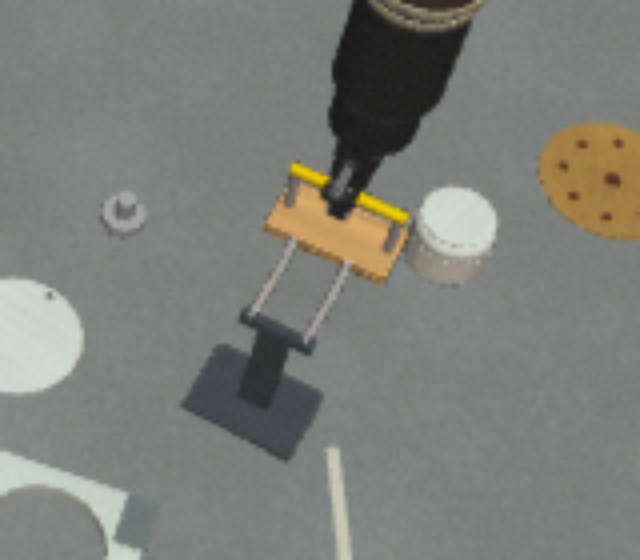

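Run:
```python
from h import *
c,W=cam('wrist'); X=world(c,W); M=T(); Xt=(X-M[:3,3])@M[:3,:3]
u=np.tile(np.arange(560),(420,1)); v=np.tile(np.arange(420)[:,None],(1,560))
for lo,hi,ul in((205,240,180),(288,325,170)):
    k=(v>lo)&(v<hi)&(u>32)&(u<ul)&(X[...,2]>115)&(c['img'].min(2)>80)
    p=X[k];t=Xt[k]; s=(t[:,0]<t[:,0].max()-18)
    vx=cv2.fitLine(p[s][:,:2].astype(np.float32),cv2.DIST_HUBER,0,.01,.01).ravel()
    print(len(p),'ang',np.arctan2(vx[1],vx[0]),'tool y mean',t[s][:,1].mean(),'tip tool',t[t[:,2]<np.percentile(t[:,2],4)].mean(0).round(1),'world',p[p[:,2]>np.percentile(p[:,2],97)].mean(0).round(1),'top z',np.percentile(p[s][:,2],[50,90]).round(1), 'zmax',p[:,2].max())
```

```text
2196 ang -0.20465298 tool y mean -24.44794820203823 tip tool [-52.6 -23.6 -23.6] world [491.8 302.1 147.7] top z [128.8 131.5] zmax 148.500468074099
1968 ang -0.1901612 tool y mean 27.267871974017375 tip tool [-105.7   27.5  -11.4] world [543.9 342.8 135.3] top z [129.6 132.8] zmax 140.28352321589318
```

```bash
python3 -m inch '{"linear":[[0,0.001,0.001],[-0.01,0.001,0.001],[-0.025,0.001,0.001],[-0.04,0.001,0.001],[-0.055,0.001,0.001],[-0.068,0.001,0.001],[-0.075,0.001,0.001],[-0.075,0.001,0.001]],"yaw":[0,0,0,0,0,0,0,0]}'
python3 - <<'E'
from h import *
delta(519.7,321.8,89,2.937)
for n in('side','scene'):
    c,W=cam(n); u,v=proj(c,W,[510,330,130]).astype(int); cv2.imwrite(f'pics/{n}6.png',cv2.resize(c['img'][max(v-60,0):v+60,max(u-70,0):u+70,::-1],None,fx=4,fy=4))
E
```

```text
time: 10.0
position: [520.5, 320.9, 122.2]
tcp_rot: [3.141, -0.009, 2.934]
wrist_force: [0.4, 0.5, -3.1]
grip_width: 0.12
linear [0.0006 0.0007 0.0332] yaw -0.0028 cur jaw 2.934
```

View pics/side6.png

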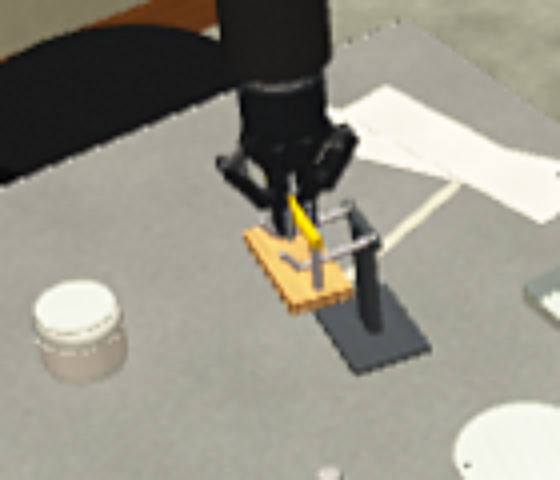

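View pics/scene6.png

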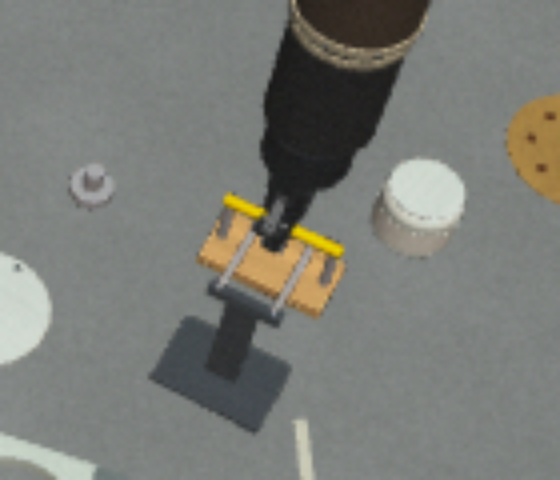

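The prongs now pass between the bar and the board. I'll lower it.

```bash
python3 -m inch '{"linear":[[0,0.001,0.006],[0,0.001,0.012],[0,0.001,0.018],[0,0.001,0.023],[0,0.001,0.026],[0,0.001,0.028],[0,0.001,0.03],[0,0.001,0.03]],"yaw":[0,0,0,0,0,0,0,0]}'
```

```text
time: 10.77
position: [518.6, 322.2, 91.9]
tcp_rot: [-3.141, -0.009, 2.935]
wrist_force: [-0.5, -0.4, -3.1]
grip_width: 0.121
```

```bash
python3 -m inch '{"linear":[[0,0,0.002],[0,0,0.004],[0,0,0.004]],"yaw":[0,0,0]}'
```

```text
time: 11.02
position: [518.8, 322.3, 87.9]
tcp_rot: [3.141, -0.009, 2.935]
wrist_force: [1.1, 0.2, -1.1]
grip_width: 0.123
```

```bash
python3 -m inch '{"linear":[[0,0,0.001],[0,0,0.001],[0,0,0.001],[0,0,0.001],[0,0,0.001]],"yaw":[0,0,0,0,0]}' 0.45
python3 - <<'E'
from h import *
c,W=cam('wrist'); save(c,'w7.png')
for n in('side',):
    c,W=cam(n); u,v=proj(c,W,[510,330,130]).astype(int); cv2.imwrite(f'pics/{n}7.png',cv2.resize(c['img'][max(v-60,0):v+60,max(u-70,0):u+70,::-1],None,fx=4,fy=4))
E
```

```text
time: 11.43
position: [518.9, 322.4, 87.1]
tcp_rot: [3.141, -0.009, 2.935]
wrist_force: [-0.2, 0.3, 0.2]
grip_width: 0.451
```

View pics/side7.png

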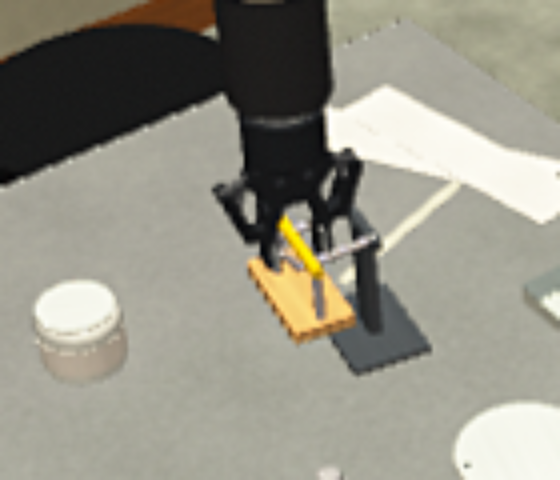

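View pics/w7.png

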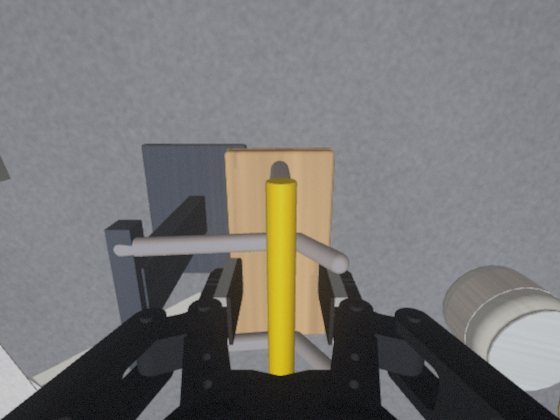

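```bash
python3 -m inch '{"linear":[[0,0,-0.02],[0,0,-0.05],[0,0,-0.09],[0,0,-0.13],[0,0,-0.17],[0,0,-0.18]],"yaw":[0,0,0,0,0,0]}'
python3 - <<'E'
from h import *
c,W=cam('wrist'); save(c,'w8.png')
delta(540,-20,250,1.57)
E
```

```text
time: 12.03
position: [522.8, 323.2, 274.8]
tcp_rot: [3.134, -0.002, 2.936]
wrist_force: [-0.2, 0.3, 1.8]
grip_width: 0.448
linear [-0.0873 -0.3327  0.0212] yaw 1.3656 cur jaw 2.936
```

View pics/w8.png

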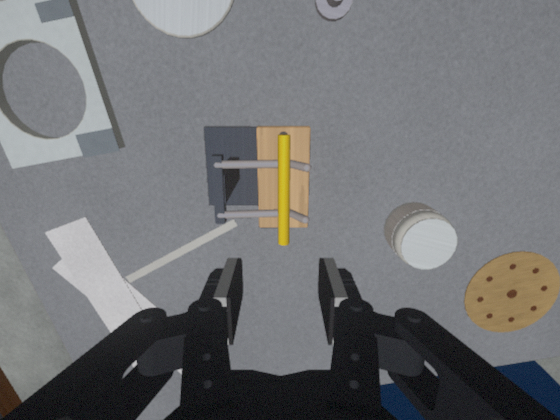

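```bash
python3 -m inch '{"linear":[[-0.009,-0.034,0],[-0.018,-0.068,0],[-0.027,-0.102,0],[-0.036,-0.136,0],[-0.045,-0.17,0],[-0.054,-0.204,0],[-0.063,-0.238,0],[-0.072,-0.272,0],[-0.081,-0.306,0],[-0.087,-0.333,0]],"yaw":[0.12,0.24,0.36,0.48,0.6,0.72,0.84,0.96,1.08,1.2]}' 1
cat >> h.py <<'E'
def plate(c,W):
    X=world(c,W); z=X[...,2]
    m=r.masks_of('wrist','plate')
    for q in m[:1]:
        k=q['mask']&(np.abs(z-7)<4)&(c['img'].min(2)>120)
        cs,_=cv2.findContours(k.astype(np.uint8),cv2.RETR_EXTERNAL,cv2.CHAIN_APPROX_NONE)
        cc=max(cs,key=cv2.contourArea)[:,0,:]
        P=np.array([ray(c,W,u,v,7)[:2] for u,v in cc]); A=np.c_[2*P,np.ones(len(P))]; s=np.linalg.lstsq(A,(P**2).sum(1),rcond=None)[0]
        print('plate',q['conf'],s[:2],2*np.sqrt(s[2]+s[0]**2+s[1]**2),'z',np.median(z[k]))
E
python3 - <<'E'
from h import *
c,W=cam('wrist'); save(c,'w9.png'); pads(c,W); plate(c,W)
for m in r.pinpoint('wrist','weight')[:2]: print('weight',m,ray(c,W,*m['position'],0))
E
```

```text
time: 12.92
position: [539.5, -22.6, 271.3]
tcp_rot: [3.141, -0.008, 1.729]
wrist_force: [0.8, -0.4, 0.5]
grip_width: 1.0
pad 0.94 c [429.8 -31.1] z 16.4 D fit 59.4 encl 60.7 [177.  46.  44.]
pad 0.84 c [ 436.9 -261.4] z 16.3 D fit 49.0 encl 51.4 [136. 115.  82.]
pad 0.81 c [ 549.2 -272.9] z 16.3 D fit 42.2 encl 45.2 [137. 116.  83.]
pad 0.68 c [ 457.  -145.2] z 16.3 D fit 59.6 encl 61.7 [140. 119.  85.]
pad 0.63 c [ 649.6 -139.5] z 16.3 D fit 36.9 encl 39.3 [135. 115.  83.]
plate 0.94 [588.70836548  78.62235701] 127.58324276961477 z 6.8458401628241745
weight {'position': [415.9, 98.8], 'conf': 0.65} [420.26099463 139.83886757   0.        ]
```

View pics/w9.png

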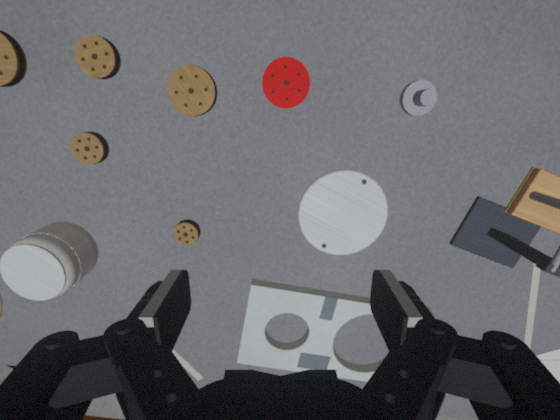

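Run:
```python
from h import *
delta(430,-384,200,1.571)
```

```text
linear [-0.3407 -0.1674  0.0681] yaw 0.1636 cur jaw 1.735
```

```bash
python3 -m inch '{"linear":[[-0.034,-0.017,0.007],[-0.068,-0.034,0.014],[-0.102,-0.051,0.021],[-0.136,-0.068,0.028],[-0.17,-0.085,0.035],[-0.204,-0.102,0.042],[-0.238,-0.119,0.049],[-0.272,-0.136,0.056],[-0.306,-0.153,0.062],[-0.341,-0.167,0.066]],"yaw":[0.05,0.1,0.16,0.164,0.164,0.164,0.164,0.164,0.164,0.164]}' 1
python3 -m inch '{"linear":[[0,0,0]],"yaw":[0]}'
python3 - <<'E'
from h import *
c,W=cam('wrist'); save(c,'w10.png'); pads(c,W)
E
```

```text
time: 13.95
position: [430.0, -384.8, 201.6]
tcp_rot: [-3.141, -0.009, 1.574]
wrist_force: [2.1, 0.7, 0.2]
grip_width: 0.999
time: 14.03
position: [428.8, -388.3, 200.0]
tcp_rot: [-3.139, -0.009, 1.572]
wrist_force: [0.5, 0.5, 0.4]
grip_width: 1.003
pad 0.87 c [ 436. -264.] z 16.2 D fit 48.3 encl 50.1 [141. 119.  85.]
pad 0.75 c [ 456.  -387.9] z 16.3 D fit 65.4 encl 67.4 [143. 121.  86.]
pad 0.74 c [ 456.2 -148.3] z 16.1 D fit 61.2 encl 64.3 [140. 118.  83.]
pad 0.66 c [ 346.4 -266.4] z 16.3 D fit 48.2 encl 49.8 [193. 112.  33.]
pad 0.65 c [ 547.  -279.7] z 16.1 D fit 37.4 encl 45.3 [134. 115.  81.]
pad 0.49 c [ 635.8 -138.7] z 15.0 D fit 17.4 encl 26.2 [63. 52. 42.]
```

View pics/w10.png

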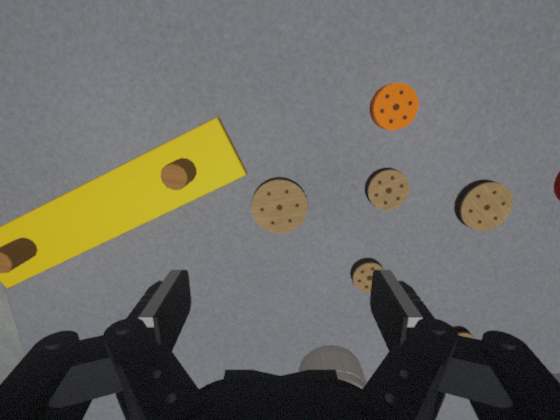

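```bash
python3 -m inch '{"linear":[[0.006,0.01,0.02],[0.006,0.02,0.04],[0.006,0.026,0.06],[0.006,0.026,0.07],[0.006,0.026,0.07],[0.006,0.026,0.07],[0.006,0.026,0.07]],"yaw":[-0.11,-0.22,-0.33,-0.44,-0.55,-0.66,-0.785]}'
python3 -m inch '{"linear":[[0,0,0],[0,0,0]],"yaw":[0,0]}'
python3 - <<'E'
from h import *
for i in range(2):
    c,W=cam('wrist'); pads(c,W)
save(c,'w11.png'); print(r.read_state()['position'])
delta(455,-384.5,-24,2.356)
E
```

```text
time: 14.72
position: [456.8, -376.6, 130.7]
tcp_rot: [3.136, -0.008, 2.366]
wrist_force: [-0.1, -0.5, -0.4]
grip_width: 0.996
time: 14.88
position: [458.0, -375.1, 131.1]
tcp_rot: [3.136, -0.008, 2.366]
wrist_force: [0.1, -0.7, -0.5]
grip_width: 0.996
pad 0.82 c [ 435.2 -266.7] z 16.1 D fit 45.5 encl 50.8 [142. 120.  85.]
pad 0.64 c [ 346.4 -266.8] z 16.1 D fit 49.1 encl 51.5 [196. 111.  29.]
pad 0.61 c [ 547.5 -276.6] z 16.0 D fit 43.3 encl 45.6 [141. 119.  84.]
pad 0.57 c [ 455.9 -388.2] z 16.2 D fit 65.5 encl 67.0 [145. 123.  87.]
pad 0.37 c [ 429.1 -159.7] z 9.7 D fit 12.7 encl 21.0 [29.  28.5 28. ]
pad 0.92 c [ 346.5 -266.8] z 16.2 D fit 49.1 encl 51.1 [196. 111.  29.]
pad 0.75 c [ 456.1 -388.1] z 16.2 D fit 65.7 encl 66.9 [145. 123.  87.]
pad 0.7 c [ 547.1 -277.1] z 16.0 D fit 42.6 encl 45.0 [141. 119.  84.]
pad 0.61 c [ 435.5 -267.2] z 16.1 D fit 44.8 encl 49.9 [142. 120.  85.]
[ 457.18292229 -376.16586433  130.94981701]
linear [-0.0055 -0.0083  0.1549] yaw 0.009 cur jaw 2.365
```

View pics/w11.png

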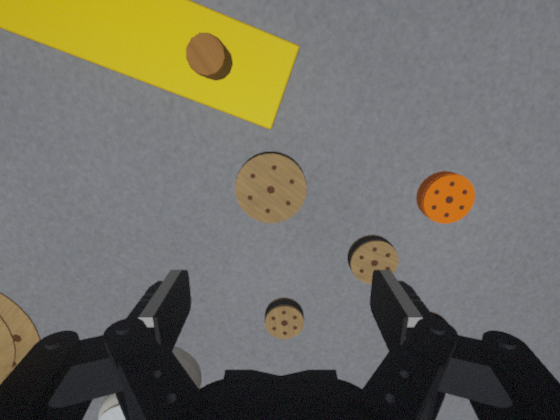

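Run:
```python
from h import *
L=[]
for i in range(3):
    M=T(); c,W=cam('wrist'); 
    for x,y,z,d in pads(c,W,verb=False):
        if abs(d-66)<4: L.append(M[:3,:3].T@(np.array([x,y,z-8])-M[:3,3]))
print(np.array(L).round(1)); print(np.mean(L,0))
```

```text
[[ -8.5 -10.1 122.6]
 [ -8.7  -9.9 122.5]
 [ -8.3  -9.5 122.5]]
[ -8.4922362   -9.85267258 122.54442334]
```

```bash
python3 -m inch '{"linear":[[-0.004,-0.005,0.02],[-0.0085,-0.01,0.05],[-0.0085,-0.01,0.085],[-0.0085,-0.01,0.11],[-0.0085,-0.01,0.13],[-0.0085,-0.01,0.142],[-0.0085,-0.01,0.148],[-0.0085,-0.01,0.148]],"yaw":[0,0,0,0,0,0,0,0]}' 1
python3 -m inch '{"linear":[[0,0,0]],"yaw":[0]}'
python3 - <<'E'
from h import *
L=[]
c,W=cam('wrist'); save(c,'w12.png'); pads(c,W); M=T(); print(M[:3,3])
E
python3 tip.py
```

```text
time: 16.05
position: [454.6, -388.1, -18.8]
tcp_rot: [3.137, -0.011, 2.365]
wrist_force: [1.0, 0.5, 1.1]
grip_width: 1.005
time: 16.13
position: [455.1, -388.5, -18.3]
tcp_rot: [3.137, -0.01, 2.365]
wrist_force: [1.0, -0.7, 0.9]
grip_width: 0.999
pad 0.56 c [ 455.7 -388.8] z 16.1 D fit 66.1 encl 67.8 [139. 117.  81.]
[ 455.20576272 -388.44371754  -17.89575   ]
grip 1.002478076309028
L 5289 zmax [-17.4 -17.1 -16.7 -16. ] near tip x [-64.1 -45.8 -33.3] y [-13.2  11.1]
R 5358 zmax [-16.5 -16.2 -15.9 -14.7] near tip x [33.  45.7 63.9] y [-13.2  11.8]
```

View pics/w12.png

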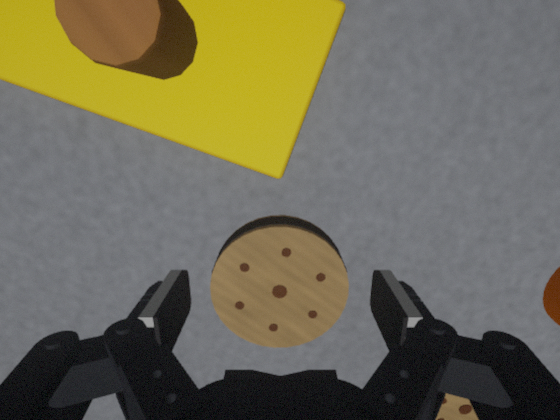

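```bash
python3 -m inch '{"linear":[[0,0,0.003],[0,0,0.005],[0,0,0.005]],"yaw":[0,0,0]}' 1
python3 -m inch '{"linear":[[0,0,0],[0,0,0],[0,0,0],[0,0,0],[0,0,0]],"yaw":[0,0,0,0,0]}' 0
python3 -m inch '{"linear":[[0,0,-0.01],[0,0,-0.03],[0,0,-0.06],[0,0,-0.1],[0,0,-0.13],[0,0,-0.15],[0,0,-0.16]],"yaw":[0,0,0,0,0,0,0]}'
python3 - <<'E'
from h import *
delta(588.7,78.6,140,2.356)
E
```

```text
time: 16.53
position: [455.3, -388.4, -22.7]
tcp_rot: [3.136, -0.009, 2.365]
wrist_force: [-0.2, -0.4, 0.5]
grip_width: 0.998
time: 16.95
position: [455.4, -388.4, -21.9]
tcp_rot: [3.136, -0.008, 2.366]
wrist_force: [-1.7, 1.7, 6.0]
grip_width: 0.742
time: 17.53
position: [457.1, -390.9, 142.4]
tcp_rot: [3.135, -0.003, 2.366]
wrist_force: [-0.1, -1.0, -0.6]
grip_width: 0.742
linear [0.2348 0.4273 0.006 ] yaw 0.0098 cur jaw 2.366
```

```bash
python3 -m inch '{"linear":[[0.019,0.034,0],[0.038,0.068,0],[0.057,0.103,0],[0.076,0.137,0],[0.094,0.171,0],[0.113,0.205,0],[0.132,0.239,0],[0.151,0.273,0],[0.17,0.308,0],[0.189,0.342,0]],"yaw":[0.01,0.01,0.01,0.01,0.01,0.01,0.01,0.01,0.01,0.01]}'
python3 -m inch '{"linear":[[0.019,0.034,0],[0.038,0.068,0],[0.046,0.083,0],[0.046,0.083,0],[0.046,0.083,0]],"yaw":[0,0,0,0,0]}'
python3 - <<'E'
from h import *
c,W=cam('wrist'); save(c,'w13.png'); pads(c,W);plate(c,W); print(T()[:3,3])
E
```

```text
time: 18.37
position: [561.3, -12.4, 145.0]
tcp_rot: [3.136, -0.004, 2.356]
wrist_force: [1.2, -1.1, -0.9]
grip_width: 0.742
time: 18.78
position: [587.0, 79.6, 144.9]
tcp_rot: [3.137, -0.005, 2.358]
wrist_force: [-0.8, -0.4, 0.0]
grip_width: 0.748
pad 0.66 c [ 649.6 -138.9] z 16.1 D fit 37.6 encl 39.6 [135. 114.  81.]
pad 0.59 c [586.9  79.5] z 182.8 D fit 66.0 encl 67.8 [145. 122.  85.]
plate 0.68 [582.85992562  72.64294668] 115.92812488597176 z 6.835424538842119
[586.92028352  77.79015424 145.47797021]
```

View pics/w13.png

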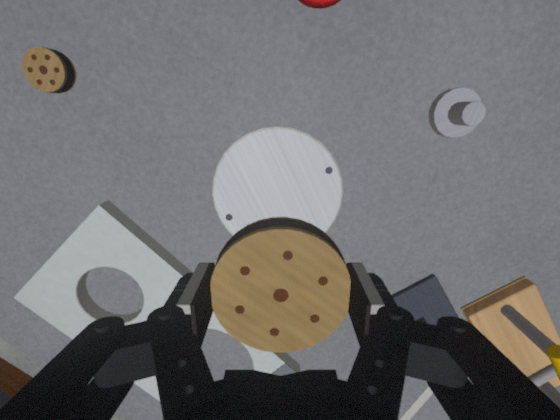

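```bash
cat >> h.py <<'E'
from scipy.optimize import least_squares
def circ(c,W,X,k,z0,D,low,verb=''):
    """fit circle of diameter D to those edge pixels of mask k (surface at z0) that border on pixels at height < low"""
    z=np.nan_to_num(X[...,2],nan=999)
    e=np.ones((3,3),np.uint8)
    edge=k&~(cv2.erode(k.astype(np.uint8),e)>0)
    nb=cv2.dilate((z<low).astype(np.uint8),np.ones((5,5),np.uint8))>0
    bad=cv2.dilate((z>z0+6).astype(np.uint8),np.ones((7,7),np.uint8))>0
    v,u=np.nonzero(edge&nb&~bad)
    P=np.array([ray(c,W,a,b,z0)[:2] for a,b in zip(u,v)])
    px=np.linalg.norm(W[:3,3]-np.r_[P.mean(0),z0])/c['fx']
    s=least_squares(lambda q:np.hypot(P[:,0]-q[0],P[:,1]-q[1])-q[2],np.r_[P.mean(0),D/2],loss='soft_l1').x
    s2=least_squares(lambda q:np.hypot(P[:,0]-q[0],P[:,1]-q[1])-(D-px)/2,s[:2],loss='soft_l1').x
    print(verb,'n',len(P),'free',s[:2].round(1),'D',(2*s[2]+px).round(1),'fixedD',s2.round(1)); return s2
def plate2(c,W):
    X=world(c,W); z=X[...,2]
    im=c['img'].astype(int)
    k=(np.abs(z-7)<3)&(im.min(2)>110)
    n,l,st,ce=cv2.connectedComponentsWithStats(k.astype(np.uint8))
    best=max(range(1,n),key=lambda i:st[i,4]); k=l==best
    k=cv2.morphologyEx(k.astype(np.uint8),cv2.MORPH_CLOSE,np.ones((9,9)))>0
    return circ(c,W,X,k,7,130,3,'plate')
E
python3 - <<'E'
from h import *
L=[]
for i in range(4):
    c,W=cam('wrist'); M=T(); s=plate2(c,W); pp=[p for p in pads(c,W,verb=False) if p[2]>100]
    if pp: L.append(np.r_[s-np.array(pp[0][:2]),M[:2,3]-np.array(pp[0][:2]), pp[0][2]-M[2,3]]); print(pp[0],M[:3,3])
print(np.mean(L,0)); d=np.mean(L,0)[:2]; print('tool shift',M[:3,:3].T@np.r_[d,0])
E
```

```text
plate n 328 free [588.5  78.7] D 128.2 fixedD [589.2  79.3]
(np.float64(586.7981847673618), np.float64(77.67545959905055), np.float64(183.425683534759), np.float64(65.95498379545789)) [587.04134799  77.66546093 145.64567082]
plate n 283 free [588.5  78.7] D 128.3 fixedD [589.3  79.3]
(np.float64(586.9768101502623), np.float64(77.47205050732418), np.float64(183.68064595798225), np.float64(65.86706402846883)) [587.27588571  77.75220466 145.84179543]
plate n 324 free [588.5  78.7] D 128.2 fixedD [589.1  79.4]
(np.float64(587.1570613463157), np.float64(77.74452683842583), np.float64(183.83332056051907), np.float64(65.9143916730984)) [587.41494025  78.01695509 145.92088094]
plate n 273 free [588.5  78.8] D 128.3 fixedD [589.2  79.3]
(np.float64(587.2759852266844), np.float64(78.05176497174125), np.float64(183.8285215868434), np.float64(65.96598596559939)) [587.47769535  78.33805662 145.86867626]
[ 2.15791453  1.59399154  0.25045695  0.20721885 37.87278705]
tool shift [-0.39600775  2.65336496  0.01537561]
```

```bash
python3 -m inch '{"linear":[[0,0.002,0.03],[0,0.002,0.065],[0,0.002,0.1],[0,0.002,0.125],[0,0.002,0.14],[0,0.002,0.147],[0,0.002,0.147]],"yaw":[0,0,0,0,0,0,0]}'
python3 -m inch '{"linear":[[0,0,0]],"yaw":[0]}'
python3 - <<'E'
from h import *
L=[]
for i in range(2):
    c,W=cam('wrist'); M=T(); s=plate2(c,W); pp=pads(c,W); print(M[:3,3])
delta(588.9,79,-14,None)
save(c,'w14.png')
E
```

```text
time: 19.92
position: [588.2, 80.5, -2.8]
tcp_rot: [3.138, -0.005, 2.355]
wrist_force: [0.2, -0.2, -0.6]
grip_width: 0.746
time: 20.0
position: [588.9, 80.6, -2.1]
tcp_rot: [3.138, -0.004, 2.355]
wrist_force: [0.1, 0.6, -0.1]
grip_width: 0.742
plate n 434 free [588.2  78.1] D 127.5 fixedD [589.2  79.3]
pad 0.92 c [588.8  80.5] z 35.9 D fit 65.7 encl 67.7 [140. 118.  82.]
[588.95639859  80.65712568  -1.88681562]
plate n 477 free [588.2  78.1] D 127.5 fixedD [589.2  79.2]
[589.1007075   80.81027246  -1.44473595]
linear [-0.0012 -0.0015  0.0126] yaw 0 cur jaw 2.355
```

View pics/w14.png

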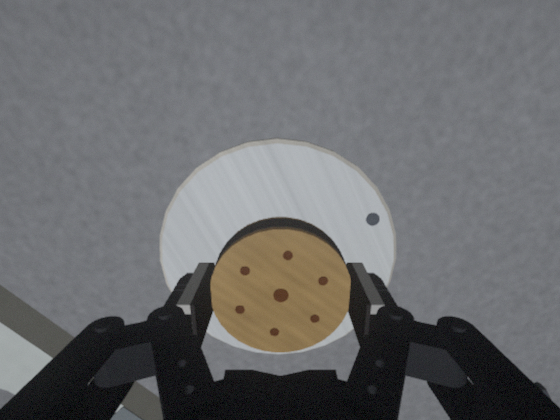

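```bash
python3 -m inch '{"linear":[[-0.001,-0.001,0.004],[-0.001,-0.001,0.008],[-0.001,-0.001,0.011],[-0.001,-0.001,0.011],[-0.001,-0.001,0.011]],"yaw":[0,0,0,0,0]}'
python3 - <<'E'
from h import *
c,W=cam('wrist'); M=T(); s=plate2(c,W); pp=pads(c,W); print(M[:3,3])
E
```

```text
time: 20.62
position: [588.8, 79.3, -12.8]
tcp_rot: [3.137, -0.004, 2.355]
wrist_force: [0.1, -0.3, -0.4]
grip_width: 0.742
plate n 469 free [588.1  78. ] D 127.3 fixedD [589.2  79.1]
pad 0.81 c [588.7  79.2] z 25.2 D fit 66.0 encl 67.8 [139. 117.  82.]
[588.97178538  79.40742728 -12.62931848]
```

```bash
python3 -m inch '{"linear":[[0,0,0.001],[0,0,0.0025],[0,0,0.0025]],"yaw":[0,0,0]}'
python3 -m inch '{"linear":[[0,0,0],[0,0,0],[0,0,0],[0,0,0]],"yaw":[0,0,0,0]}' 1
python3 -m inch '{"linear":[[0,0,-0.03],[0,0,-0.07],[0,0,-0.11],[0,0,-0.15],[0,0,-0.19],[0,0,-0.22],[0,0,-0.22],[0,0,-0.22]],"yaw":[0,0,0,0,0,0,0,0]}' 1
python3 - <<'E'
from h import *
c,W=cam('wrist'); save(c,'w15.png'); s=plate2(c,W); pp=pads(c,W); print(T()[:3,3]);delta(450,-148,140,2.356)
E
```

```text
time: 20.97
position: [589.3, 79.6, -14.8]
tcp_rot: [3.136, -0.004, 2.356]
wrist_force: [0.3, -0.9, 2.3]
grip_width: 0.745
time: 21.3
position: [589.3, 79.6, -14.8]
tcp_rot: [3.136, -0.004, 2.356]
wrist_force: [0.3, -0.5, -0.7]
grip_width: 0.999
time: 21.97
position: [590.0, 78.5, 207.7]
tcp_rot: [3.132, -0.002, 2.356]
wrist_force: [-0.4, -0.2, -0.8]
grip_width: 0.999
plate n 323 free [588.6  78.9] D 128.3 fixedD [588.7  78.9]
pad 0.93 c [ 649.6 -139. ] z 16.3 D fit 37.2 encl 39.2 [133. 112.  80.]
pad 0.86 c [589.   80.2] z 23.3 D fit 64.3 encl 66.8 [143. 122.  89.]
[588.37600492  78.02774573 204.51943957]
linear [-0.0625 -0.2579  0.0629] yaw -0.0006 cur jaw 2.355
```

View pics/w15.png

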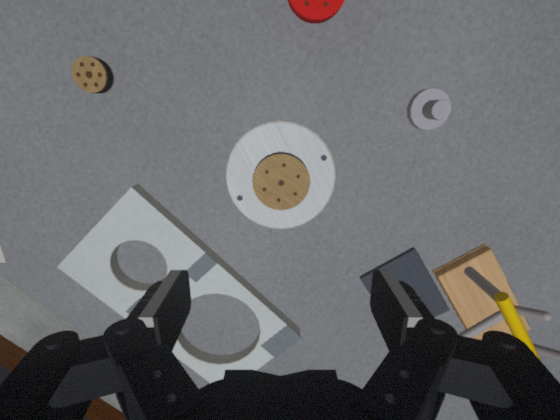

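```bash
python3 -m inch '{"linear":[[-0.009,-0.037,0.008],[-0.018,-0.074,0.016],[-0.027,-0.11,0.024],[-0.036,-0.147,0.032],[-0.045,-0.184,0.04],[-0.053,-0.22,0.05],[-0.0625,-0.258,0.06],[-0.0625,-0.258,0.06],[-0.0625,-0.258,0.06]],"yaw":[0,0,0,0,0,0,0,0,0]}' 1
cat > rel.py <<'E'
import sys
from h import *
D=float(sys.argv[1]); L=[]
for i in range(3):
    M=T(); c,W=cam('wrist')
    for x,y,z,d in pads(c,W,verb=i==2):
        if abs(d-D)<3 and z<25: L.append(M[:3,:3].T@(np.array([x,y,z-8])-M[:3,3])); 
save(c,sys.argv[2]); print(np.array(L).round(1)); print(M[:3,3])
E
python3 rel.py 60 w16.png
```

```text
time: 22.82
position: [447.5, -149.6, 141.2]
tcp_rot: [3.139, -0.007, 2.352]
wrist_force: [0.6, 0.3, 0.3]
grip_width: 1.0
pad 0.86 c [ 455.9 -146.7] z 16.2 D fit 59.4 encl 61.2 [148. 126.  90.]
pad 0.79 c [ 436.  -262.4] z 16.3 D fit 47.9 encl 49.2 [146. 124.  88.]
pad 0.7 c [428.  -34.8] z 16.1 D fit 56.9 encl 62.4 [179.  39.  37.]
pad 0.66 c [ 547.7 -274.6] z 16.1 D fit 43.1 encl 45.1 [144. 122.  88.]
[[ -5.2   7.8 133. ]
 [ 95.   63.9 135. ]
 [ -4.1   5.  134.1]
 [ -3.9   3.7 134.5]]
[ 450.55988299 -147.45371492  142.73654964]
```

View pics/w16.png

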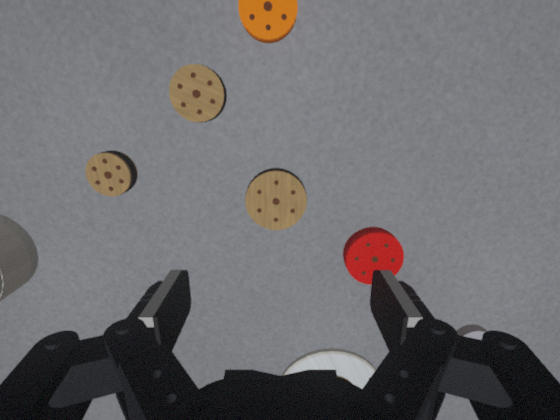

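```bash
python3 -m inch '{"linear":[[-0.002,0.002,0.03],[-0.004,0.0035,0.065],[-0.004,0.0035,0.1],[-0.004,0.0035,0.13],[-0.004,0.0035,0.148],[-0.004,0.0035,0.158],[-0.004,0.0035,0.164],[-0.004,0.0035,0.164],[-0.004,0.0035,0.164]],"yaw":[0,0,0,0,0,0,0,0,0]}' 1
python3 rel.py 60 w17.png
```

```text
time: 23.87
position: [456.5, -146.2, -20.9]
tcp_rot: [3.137, -0.004, 2.358]
wrist_force: [-0.2, 0.3, 0.4]
grip_width: 1.0
pad 0.96 c [ 455.8 -147.4] z 16.1 D fit 60.1 encl 61.8 [149. 126.  88.]
pad 0.93 c [ 436.5 -261.6] z 16.1 D fit 47.2 encl 49.6 [144. 122.  85.]
[[ -0.2  -1.2 -29. ]
 [  0.1  -1.4 -28.3]
 [  0.1  -1.2 -28.2]]
[ 456.77008817 -146.39978439  -20.17115028]
```

Tool y is off by -1.2. I'll correct that, then close and lift.

```bash
python3 -m inch '{"linear":[[0,-0.001,0.001],[0,-0.001,0.002],[0,-0.001,0.002]],"yaw":[0,0,0]}' 1
python3 -m inch '{"linear":[[0,0,0],[0,0,0],[0,0,0],[0,0,0],[0,0,0]],"yaw":[0,0,0,0,0]}' 0
python3 -m inch '{"linear":[[0,0,-0.01],[0,0,-0.03],[0,0,-0.06],[0,0,-0.1],[0,0,-0.13],[0,0,-0.15],[0,0,-0.16]],"yaw":[0,0,0,0,0,0,0]}'
python3 - <<'E'
from h import *
delta(588.5,78.5,140,2.356)
E
```

```text
time: 24.42
position: [455.7, -147.3, -22.4]
tcp_rot: [3.135, -0.003, 2.357]
wrist_force: [0.2, -0.3, 0.3]
grip_width: 0.997
time: 24.83
position: [455.7, -147.3, -21.8]
tcp_rot: [3.135, -0.003, 2.357]
wrist_force: [-2.7, 0.4, 10.2]
grip_width: 0.679
time: 25.42
position: [456.7, -148.5, 141.3]
tcp_rot: [3.132, 0.0, 2.357]
wrist_force: [0.8, 0.1, -1.0]
grip_width: 0.676
linear [0.0671 0.2537 0.0037] yaw 0.0011 cur jaw 2.357
```

```bash
python3 -m inch '{"linear":[[0.01,0.036,0],[0.019,0.072,0],[0.029,0.108,0],[0.038,0.144,0],[0.048,0.18,0],[0.057,0.216,0],[0.067,0.2537,0],[0.067,0.2537,0],[0.067,0.2537,0],[0.067,0.2537,0]],"yaw":[0,0,0,0,0,0,0,0,0,0]}'
python3 -m inch '{"linear":[[0,0,0],[0,0,0]],"yaw":[0,0]}'
python3 - <<'E'
from h import *
for i in range(2):
    c,W=cam('wrist'); s=plate2(c,W); M=T(); pp=pads(c,W); print(M[:3,3])
save(c,'w18.png')
E
```

```text
time: 26.25
position: [587.6, 78.4, 142.2]
tcp_rot: [3.134, -0.001, 2.358]
wrist_force: [-0.9, -1.1, -1.2]
grip_width: 0.672
time: 26.42
position: [586.8, 77.4, 141.7]
tcp_rot: [3.135, -0.002, 2.357]
wrist_force: [0.4, 0.5, -0.2]
grip_width: 0.676
plate n 367 free [588.5  78.7] D 128.2 fixedD [589.1  79.3]
pad 0.79 c [586.5  77.4] z 179.4 D fit 59.7 encl 61.5 [147. 124.  87.]
pad 0.74 c [ 649.4 -138.8] z 16.1 D fit 37.7 encl 40.0 [138. 117.  83.]
pad 0.61 c [444.1 -16.9] z 15.0 D fit 24.2 encl 31.1 [116.  35.  35.]
pad 0.59 c [587.3  78. ] z 23.2 D fit 61.9 encl 66.6 [149. 127.  93.]
[587.01229613  77.45858909 142.06399201]
plate n 339 free [588.5  78.8] D 128.2 fixedD [589.2  79.3]
pad 0.94 c [ 649.4 -138.8] z 16.1 D fit 37.5 encl 39.9 [138. 117.  83.]
pad 0.74 c [587.5  78.2] z 23.2 D fit 62.5 encl 66.7 [149. 127.  93.]
pad 0.66 c [587.1  77.6] z 180.0 D fit 60.1 encl 61.9 [147. 124.  87.]
[587.39284855  77.6786573  142.44183748]
```

View pics/w18.png

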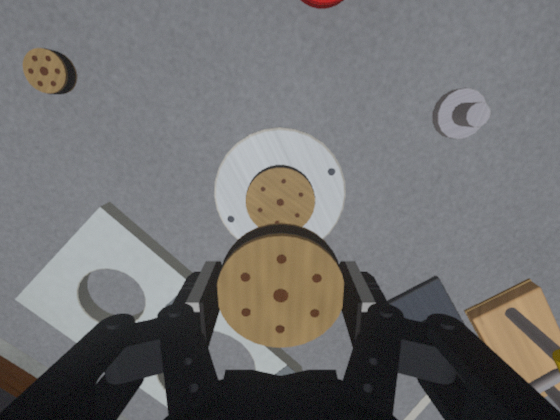

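```bash
python3 -m inch '{"linear":[[0,0.002,0.03],[0,0.002,0.065],[0,0.002,0.095],[0,0.002,0.115],[0,0.002,0.127],[0,0.002,0.133],[0,0.002,0.133],[0,0.002,0.133]],"yaw":[0,0,0,0,0,0,0,0]}'
cat >> h.py <<'E'
def stack(c,W,ztop,D,low):
    X=world(c,W); z=X[...,2]
    k=(np.abs(z-ztop)<3)&(np.hypot(X[...,0]-589,X[...,1]-79)<45)
    n,l,st,ce=cv2.connectedComponentsWithStats(k.astype(np.uint8))
    k=l==max(range(1,n),key=lambda i:st[i,4])
    k=cv2.morphologyEx(k.astype(np.uint8),cv2.MORPH_CLOSE,np.ones((7,7)))>0
    return circ(c,W,X,k,ztop,D,low,'stack')
E
python3 - <<'E'
from h import *
for i in range(2):
    c,W=cam('wrist'); s=plate2(c,W); M=T(); pp=pads(c,W); stack(c,W,23,66,15); print(M[:3,3])
save(c,'w19.png')
E
```

```text
time: 27.28
position: [589.9, 80.0, 10.1]
tcp_rot: [3.134, -0.001, 2.357]
wrist_force: [0.6, 0.5, 0.6]
grip_width: 0.674
plate n 439 free [588.2  78.1] D 127.5 fixedD [589.2  79.2]
pad 0.72 c [587.9  78.3] z 22.9 D fit 58.5 encl 64.1 [142. 122.  89.]
pad 0.66 c [589.7  80. ] z 47.8 D fit 60.1 encl 61.9 [143. 120.  84.]
stack n 114 free [588.6  79. ] D 63.8 fixedD [589.9  80.2]
[590.30095868  80.20973136  10.61198648]
plate n 476 free [588.2  78.2] D 127.6 fixedD [589.3  79.2]
pad 0.92 c [590.3  80.3] z 48.5 D fit 60.3 encl 62.1 [143. 120.  84.]
stack n 61 free [588.8  79.1] D 63.8 fixedD [590.1  80.3]
[590.41121281  80.3535586   10.85943296]
```

View pics/w19.png

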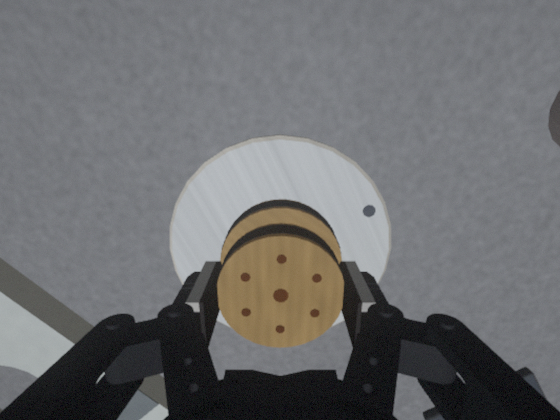

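```bash
python3 -m inch '{"linear":[[0,-0.001,0.003],[0,-0.001,0.006],[0,-0.001,0.008],[0,-0.001,0.0095],[0,-0.001,0.0095],[0,-0.001,0.0095]],"yaw":[0,0,0,0,0,0]}'
```

```text
time: 27.98
position: [589.5, 79.6, 1.4]
tcp_rot: [3.132, -0.0, 2.357]
wrist_force: [-0.9, -0.4, 3.9]
grip_width: 0.672
```

Run:
```python
from h import *
c,W=cam('wrist'); pads(c,W); print(T()[:3,3],r.read_state()['wrist_force'])
```

```text
pad 0.84 c [587.7  78. ] z 22.7 D fit 59.3 encl 62.4 [117. 100.  75.]
pad 0.58 c [589.3  79.6] z 39.1 D fit 60.1 encl 62.0 [142. 120.  83.]
[589.50577848  79.6594964    1.33697446] [-2.38396979 -0.60072766  3.54714344]
```

Contact at the right height (top at 39.1). Release and rise.

```bash
python3 -m inch '{"linear":[[0,0,0],[0,0,0],[0,0,0],[0,0,0]],"yaw":[0,0,0,0]}' 1
python3 -m inch '{"linear":[[0,0,-0.03],[0,0,-0.07],[0,0,-0.11],[0,0,-0.15],[0,0,-0.18],[0,0,-0.2],[0,0,-0.2],[0,0,-0.2]],"yaw":[0,0,0,0,0,0,0,0]}' 1
python3 - <<'E'
from h import *
c,W=cam('wrist'); save(c,'w20.png'); s=plate2(c,W); pp=pads(c,W); print(T()[:3,3]);delta(430,-262,140,2.356)
E
```

```text
time: 28.42
position: [589.6, 79.7, 1.2]
tcp_rot: [3.132, -0.0, 2.357]
wrist_force: [-0.2, 0.4, -0.8]
grip_width: 0.996
time: 29.08
position: [588.8, 78.6, 202.6]
tcp_rot: [3.129, 0.001, 2.357]
wrist_force: [-0.7, -0.4, -0.5]
grip_width: 0.999
plate n 338 free [588.6  78.9] D 128.4 fixedD [588.8  79.1]
pad 0.86 c [589.8  80.6] z 23.0 D fit 63.8 encl 66.1 [132. 114.  85.]
pad 0.79 c [589.7  80.3] z 39.2 D fit 59.5 encl 61.0 [142. 121.  89.]
pad 0.72 c [441. -20.] z 16.2 D fit 36.3 encl 52.7 [172.  38.  37.]
pad 0.56 c [ 649.6 -138.9] z 16.2 D fit 37.2 encl 39.6 [133. 112.  80.]
[587.66155297  78.15142545 200.23941834]
linear [-0.1289 -0.3526  0.0572] yaw 0.0007 cur jaw 2.357
```

View pics/w20.png

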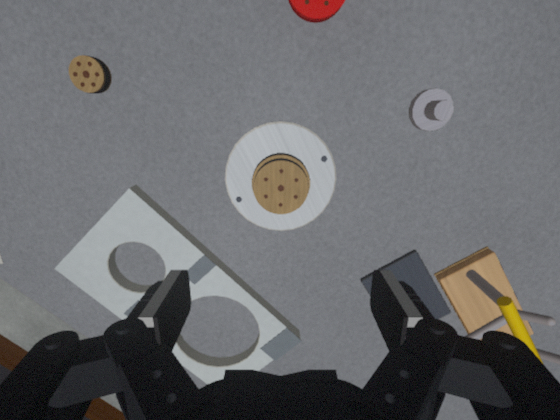

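```bash
python3 -m inch '{"linear":[[-0.014,-0.039,0.006],[-0.028,-0.078,0.012],[-0.042,-0.117,0.018],[-0.056,-0.156,0.024],[-0.071,-0.195,0.03],[-0.086,-0.235,0.037],[-0.1,-0.275,0.044],[-0.114,-0.314,0.05],[-0.129,-0.3526,0.057],[-0.129,-0.3526,0.057]],"yaw":[0,0,0,0,0,0,0,0,0,0]}' 1
python3 -m inch '{"linear":[[0,0,0],[0,0,0]],"yaw":[0,0]}'
python3 rel.py 48 w21.png
```

```text
time: 30.02
position: [425.6, -265.4, 137.4]
tcp_rot: [3.136, -0.006, 2.353]
wrist_force: [0.2, -0.4, -0.2]
grip_width: 1.001
time: 30.18
position: [424.0, -265.8, 135.8]
tcp_rot: [3.138, -0.009, 2.35]
wrist_force: [0.7, 0.1, -0.1]
grip_width: 0.995
pad 0.93 c [ 346.2 -265.8] z 16.2 D fit 47.6 encl 49.0 [199. 117.  36.]
pad 0.92 c [ 544.4 -275.6] z 16.1 D fit 37.4 encl 44.6 [141. 119.  85.]
pad 0.9 c [ 435.7 -263.5] z 16.2 D fit 48.0 encl 49.3 [145. 124.  88.]
pad 0.62 c [ 641.8 -156.5] z 5.2 D fit 9.8 encl 14.1 [23. 24. 26.]
pad 0.4 c [401.1 -43.4] z 9.4 D fit 10.7 encl 16.8 [89. 26. 27.]
[[ 53.6 -56.1 127.9]
 [ -7.8   9.5 127.6]
 [ -7.    7.4 128.6]
 [ 54.5 -57.6 128.7]
 [ 54.9 -58.3 129.2]
 [ -6.7   6.8 129.2]]
[ 426.24004662 -264.51730752  137.36634071]
```

View pics/w21.png

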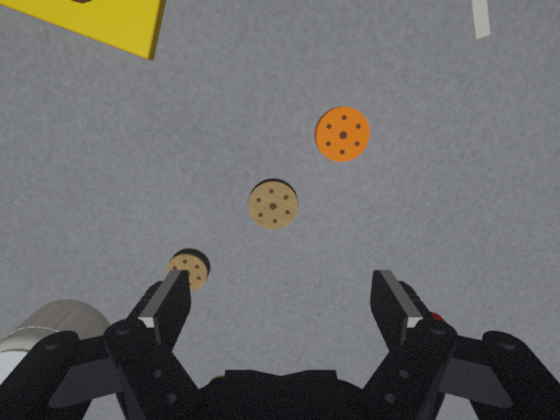

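```bash
python3 -m inch '{"linear":[[-0.003,0.003,0.03],[-0.0065,0.006,0.065],[-0.0065,0.006,0.1],[-0.0065,0.006,0.125],[-0.0065,0.006,0.143],[-0.0065,0.006,0.151],[-0.0065,0.006,0.155],[-0.0065,0.006,0.155],[-0.0065,0.006,0.155]],"yaw":[0,0,0,0,0,0,0,0,0]}' 1
python3 rel.py 48 w22.png
```

```text
time: 31.23
position: [436.1, -263.7, -16.5]
tcp_rot: [3.135, -0.004, 2.355]
wrist_force: [1.0, -0.1, 1.0]
grip_width: 1.001
pad 0.77 c [ 346.5 -266.3] z 16.1 D fit 48.1 encl 49.5 [200. 113.  23.]
pad 0.55 c [ 435.4 -264.1] z 16.0 D fit 48.4 encl 50.0 [146. 124.  87.]
[[ 61.5 -65.1 -24.8]
 [  0.2  -0.7 -24.5]
 [  0.4  -0.7 -24.2]
 [ 61.7 -65.1 -24.5]
 [ 61.5 -64.9 -24.7]
 [  0.3  -0.4 -24.4]]
[ 435.96234207 -263.87614221  -16.33190442]
```

```bash
python3 -m inch '{"linear":[[0,-0.0005,0.001],[0,-0.0005,0.003],[0,-0.0005,0.003]],"yaw":[0,0,0]}' 1
python3 -m inch '{"linear":[[0,0,0],[0,0,0],[0,0,0],[0,0,0],[0,0,0],[0,0,0]],"yaw":[0,0,0,0,0,0]}' 0
python3 -m inch '{"linear":[[0,0,-0.01],[0,0,-0.03],[0,0,-0.06],[0,0,-0.1],[0,0,-0.13],[0,0,-0.15],[0,0,-0.17]],"yaw":[0,0,0,0,0,0,0]}'
python3 - <<'E'
from h import *
delta(588.5,79,155,2.356)
E
```

```text
time: 31.78
position: [435.1, -264.2, -19.9]
tcp_rot: [3.135, -0.004, 2.354]
wrist_force: [0.6, -0.3, 0.5]
grip_width: 0.999
time: 32.28
position: [435.1, -264.2, -19.4]
tcp_rot: [3.135, -0.004, 2.355]
wrist_force: [-0.9, 1.7, 5.9]
grip_width: 0.536
time: 32.87
position: [435.0, -265.5, 152.5]
tcp_rot: [3.134, -0.003, 2.355]
wrist_force: [0.6, 0.3, -1.3]
grip_width: 0.532
linear [0.1356 0.3519 0.0005] yaw -0.0015 cur jaw 2.355
```

```bash
python3 -m inch '{"linear":[[0.015,0.039,0],[0.03,0.078,0],[0.045,0.117,0],[0.06,0.156,0],[0.075,0.195,0],[0.09,0.234,0],[0.105,0.273,0],[0.12,0.312,0],[0.1356,0.352,0],[0.1356,0.352,0]],"yaw":[0,0,0,0,0,0,0,0,0,0]}'
python3 -m inch '{"linear":[[0,0,0],[0,0,0],[0,0,0]],"yaw":[0,0,0]}'
python3 - <<'E'
from h import *
for i in range(2):
    c,W=cam('wrist'); s=plate2(c,W); M=T(); pp=pads(c,W); stack(c,W,39,60,30); print(M[:3,3])
save(c,'w23.png')
E
```

```text
time: 33.7
position: [591.2, 84.5, 155.1]
tcp_rot: [3.133, -0.002, 2.358]
wrist_force: [0.6, -0.5, 0.3]
grip_width: 0.535
time: 33.95
position: [590.7, 84.0, 154.8]
tcp_rot: [3.134, -0.002, 2.358]
wrist_force: [0.6, 0.0, 0.5]
grip_width: 0.535
plate n 387 free [588.5  78.8] D 128.2 fixedD [588.9  79.2]
pad 0.95 c [590.8  84.1] z 190.2 D fit 48.4 encl 50.1 [147. 124.  87.]
pad 0.79 c [589.7  80.4] z 23.1 D fit 63.6 encl 65.9 [140. 122.  92.]
pad 0.76 c [ 649.5 -138.8] z 16.2 D fit 37.4 encl 40.4 [139. 118.  84.]
pad 0.7 c [589.8  80.3] z 39.2 D fit 59.7 encl 61.0 [150. 129.  94.]
stack n 209 free [590.   80.6] D 59.2 fixedD [589.9  80.5]
[590.72210032  83.62874928 155.02029383]
plate n 372 free [588.6  78.8] D 128.3 fixedD [589.   79.1]
pad 0.78 c [589.6  80.4] z 39.2 D fit 59.5 encl 61.0 [150. 128.  94.]
pad 0.68 c [590.8  83.5] z 190.6 D fit 48.3 encl 50.3 [147. 124.  87.]
pad 0.68 c [ 649.5 -138.8] z 16.1 D fit 37.5 encl 40.1 [139. 118.  84.]
pad 0.6 c [588.9  79.4] z 23.1 D fit 61.5 encl 61.5 [138. 119.  90.]
stack n 233 free [589.9  80.6] D 59.3 fixedD [589.9  80.6]
[590.89449951  83.42183308 155.3116853 ]
```

View pics/w23.png

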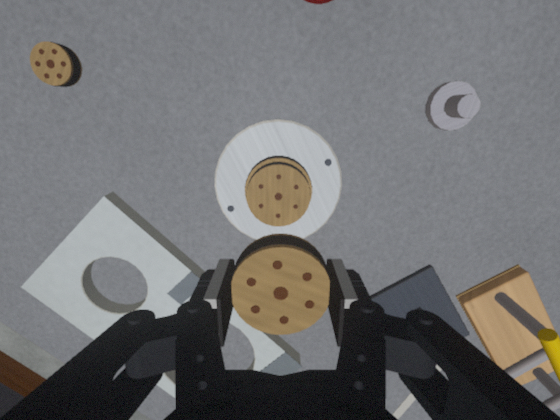

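```bash
python3 -m inch '{"linear":[[-0.002,-0.004,0.03],[-0.002,-0.004,0.065],[-0.002,-0.004,0.095],[-0.002,-0.004,0.112],[-0.002,-0.004,0.122],[-0.002,-0.004,0.127],[-0.002,-0.004,0.127],[-0.002,-0.004,0.127]],"yaw":[0,0,0,0,0,0,0,0]}'
python3 - <<'E'
from h import *
for i in range(2):
    c,W=cam('wrist'); s=plate2(c,W); M=T(); pp=pads(c,W); stack(c,W,39,60,30); print(M[:3,3])
save(c,'w24.png')
E
```

```text
time: 34.82
position: [591.0, 80.3, 29.4]
tcp_rot: [3.131, -0.001, 2.357]
wrist_force: [0.8, -0.2, 0.5]
grip_width: 0.535
plate n 459 free [588.3  78.3] D 127.7 fixedD [589.3  79.2]
pad 0.97 c [591.   80.4] z 64.8 D fit 48.3 encl 50.2 [145. 122.  85.]
pad 0.95 c [588.6  79. ] z 22.8 D fit 61.4 encl 63.5 [135. 117.  88.]
pad 0.83 c [585.7  75.8] z 39.0 D fit 47.0 encl 58.2 [146. 124.  89.]
stack n 94 free [589.   79.4] D 58.2 fixedD [590.2  80.6]
[591.15948483  80.41967328  29.72696111]
plate n 385 free [588.3  78.3] D 127.7 fixedD [589.2  79.2]
pad 0.9 c [588.9  79.4] z 22.8 D fit 62.0 encl 64.9 [133. 116.  87.]
pad 0.75 c [591.1  80.7] z 65.2 D fit 48.6 encl 50.5 [145. 122.  85.]
stack n 80 free [588.8  79.3] D 58.0 fixedD [590.2  80.5]
[591.09964002  80.53017419  29.76948122]
```

View pics/w24.png

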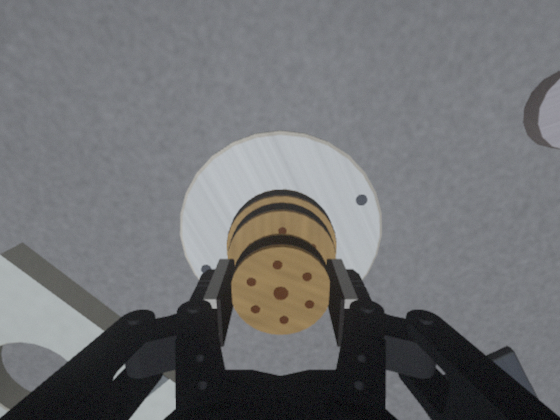

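```bash
python3 -m inch '{"linear":[[0.0005,-0.002,0.003],[0.0005,-0.002,0.006],[0.0005,-0.002,0.008],[0.0005,-0.002,0.01],[0.0005,-0.002,0.01],[0.0005,-0.002,0.01]],"yaw":[0,0,0,0,0,0]}'
python3 - <<'E'
from h import *
c,W=cam('wrist'); pads(c,W); print(T()[:3,3],r.read_state()['wrist_force'])
E
```

```text
time: 35.52
position: [589.2, 79.6, 19.7]
tcp_rot: [3.131, -0.001, 2.357]
wrist_force: [-1.0, 0.1, 2.5]
grip_width: 0.537
pad 0.67 c [589.1  79.7] z 55.1 D fit 48.4 encl 50.3 [144. 122.  85.]
pad 0.66 c [588.7  79.1] z 22.8 D fit 61.5 encl 65.1 [129. 113.  85.]
pad 0.64 c [585.6  75.9] z 38.9 D fit 47.4 encl 55.6 [142. 120.  86.]
[589.16482956  79.48391043  19.65172412] [-1.59531612  0.26061814  4.4379862 ]
```

```bash
python3 -m inch '{"linear":[[0,0,0],[0,0,0],[0,0,0],[0,0,0],[0,0,0]],"yaw":[0,0,0,0,0]}' 1
python3 -m inch '{"linear":[[0,0,-0.03],[0,0,-0.07],[0,0,-0.11],[0,0,-0.15],[0,0,-0.17],[0,0,-0.18],[0,0,-0.18],[0,0,-0.18]],"yaw":[0,0,0,0,0,0,0,0]}' 1
python3 - <<'E'
from h import *
c,W=cam('wrist'); save(c,'w25.png'); s=plate2(c,W); pp=pads(c,W); print(T()[:3,3]);delta(543,-278,140,2.356)
E
```

```text
time: 36.03
position: [589.2, 79.5, 19.6]
tcp_rot: [3.131, -0.001, 2.357]
wrist_force: [0.2, 0.5, -0.1]
grip_width: 1.003
time: 36.7
position: [587.6, 78.0, 198.9]
tcp_rot: [3.131, -0.002, 2.357]
wrist_force: [0.4, 0.9, 0.1]
grip_width: 1.003
plate n 354 free [588.6  78.9] D 128.4 fixedD [588.6  79.1]
pad 0.93 c [590.3  80.9] z 39.1 D fit 56.5 encl 61.0 [140. 120.  88.]
pad 0.84 c [589.6  80.4] z 55.2 D fit 47.8 encl 49.3 [141. 121.  88.]
pad 0.77 c [589.5  80.1] z 23.2 D fit 63.0 encl 64.6 [130. 113.  84.]
pad 0.72 c [ 649.4 -138.6] z 16.2 D fit 36.6 encl 38.8 [133. 112.  80.]
pad 0.58 c [516.9 301.1] z 80.4 D fit 74.8 encl 103.4 [166. 139. 104.]
[586.92194806  77.7527593  197.47268483]
linear [-0.2204 -0.2832  0.0547] yaw 0.0011 cur jaw 2.357
```

View pics/w25.png

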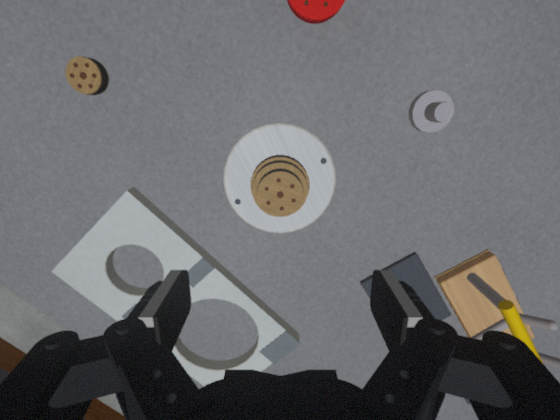

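Three pads are aligned at (280,193). Next is pad5.

```bash
python3 -m inch '{"linear":[[-0.025,-0.031,0],[-0.05,-0.063,0],[-0.075,-0.095,0.005],[-0.1,-0.127,0.01],[-0.125,-0.159,0.015],[-0.15,-0.191,0.025],[-0.175,-0.223,0.035],[-0.2,-0.255,0.045],[-0.22,-0.283,0.055],[-0.22,-0.283,0.055]],"yaw":[0,0,0,0,0,0,0,0,0,0]}' 1
python3 -m inch '{"linear":[[0,0,0],[0,0,0],[0,0,0]],"yaw":[0,0,0]}'
python3 rel.py 42 w26.png
```

```text
time: 37.63
position: [539.2, -281.8, 134.8]
tcp_rot: [3.138, -0.009, 2.352]
wrist_force: [0.1, 1.3, 1.6]
grip_width: 1.0
time: 37.88
position: [538.7, -281.3, 133.6]
tcp_rot: [3.139, -0.011, 2.352]
wrist_force: [-0.1, 0.2, 0.1]
grip_width: 0.997
pad 0.96 c [429.4 -34.1] z 16.0 D fit 62.3 encl 65.3 [173.  30.  28.]
pad 0.72 c [ 548.3 -276. ] z 16.2 D fit 41.7 encl 43.1 [144. 123.  88.]
pad 0.72 c [ 649.  -142.1] z 15.9 D fit 38.1 encl 40.9 [134. 115.  81.]
[[ -4.1  10.1 125.4]
 [ -4.    9.2 126.6]
 [ -3.6   9.  127. ]]
[ 539.70310676 -280.88566606  135.15368018]
```

View pics/w26.png

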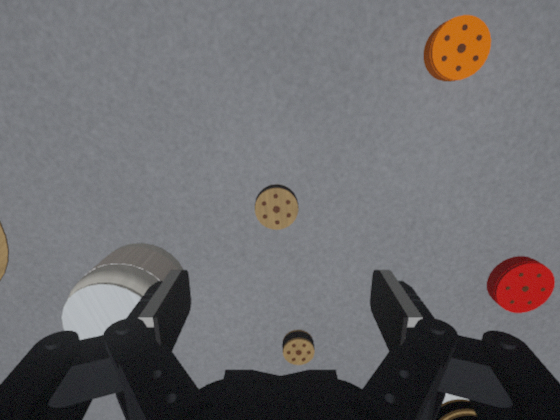

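```bash
python3 -m inch '{"linear":[[-0.002,0.004,0.03],[-0.0035,0.0085,0.065],[-0.0035,0.0085,0.1],[-0.0035,0.0085,0.125],[-0.0035,0.0085,0.143],[-0.0035,0.0085,0.15],[-0.0035,0.0085,0.153],[-0.0035,0.0085,0.153],[-0.0035,0.0085,0.153]],"yaw":[0,0,0,0,0,0,0,0,0]}' 1
python3 rel.py 42 w27.png
```

```text
time: 38.93
position: [548.8, -276.4, -16.4]
tcp_rot: [3.137, -0.006, 2.354]
wrist_force: [0.7, 0.6, 0.6]
grip_width: 1.003
pad 0.97 c [ 548.1 -276.6] z 16.0 D fit 42.5 encl 44.3 [145. 123.  87.]
[[  0.6  -0.5 -24.5]
 [  0.4  -0.2 -24.5]]
[ 548.45988515 -276.44626477  -16.46793516]
```

```bash
python3 -m inch '{"linear":[[0,0,0.001],[0,0,0.002],[0,0,0.002]],"yaw":[0,0,0]}' 1
python3 -m inch '{"linear":[[0,0,0],[0,0,0],[0,0,0],[0,0,0],[0,0,0],[0,0,0]],"yaw":[0,0,0,0,0,0]}' 0
python3 -m inch '{"linear":[[0,0,-0.01],[0,0,-0.03],[0,0,-0.06],[0,0,-0.1],[0,0,-0.14],[0,0,-0.17],[0,0,-0.19]],"yaw":[0,0,0,0,0,0,0]}'
python3 - <<'E'
from h import *
delta(587,76,170,2.356)
E
```

```text
time: 39.48
position: [548.1, -276.4, -19.0]
tcp_rot: [3.137, -0.007, 2.353]
wrist_force: [0.3, -0.5, -0.3]
grip_width: 0.999
time: 39.98
position: [548.3, -276.4, -18.6]
tcp_rot: [3.136, -0.007, 2.354]
wrist_force: [-1.1, 0.9, 4.7]
grip_width: 0.464
time: 40.57
position: [549.6, -278.5, 176.3]
tcp_rot: [3.134, -0.002, 2.354]
wrist_force: [0.8, 0.3, -1.4]
grip_width: 0.464
linear [0.2248 0.2766 0.0088] yaw -0.002 cur jaw 2.354
```

```bash
python3 -m inch '{"linear":[[0.025,0.031,0],[0.05,0.062,0],[0.075,0.093,0],[0.1,0.124,0],[0.125,0.155,0],[0.15,0.186,0],[0.175,0.217,0],[0.2,0.248,0],[0.2248,0.2766,0.008],[0.2248,0.2766,0.008]],"yaw":[0,0,0,0,0,0,0,0,0,0]}'
python3 -m inch '{"linear":[[0,0,0],[0,0,0],[0,0,0]],"yaw":[0,0,0]}'
python3 - <<'E'
from h import *
for i in range(2):
    c,W=cam('wrist'); s=plate2(c,W); M=T(); pp=pads(c,W); stack(c,W,55,48,45); print(M[:3,3])
save(c,'w28.png')
E
```

```text
time: 41.4
position: [587.0, 81.4, 170.2]
tcp_rot: [3.134, -0.003, 2.358]
wrist_force: [0.2, -1.4, -1.3]
grip_width: 0.466
time: 41.65
position: [586.9, 80.9, 170.5]
tcp_rot: [3.134, -0.003, 2.358]
wrist_force: [-0.2, -0.7, 0.1]
grip_width: 0.463
plate n 354 free [588.5  78.8] D 128.3 fixedD [588.9  79. ]
pad 0.93 c [589.5  80.3] z 55.2 D fit 47.7 encl 49.4 [149. 128.  93.]
pad 0.91 c [586.6  80.7] z 205.1 D fit 42.4 encl 44.3 [147. 124.  87.]
pad 0.79 c [442.6 -18.2] z 16.0 D fit 29.6 encl 42.7 [172.  40.  40.]
pad 0.69 c [589.5  80.1] z 23.0 D fit 62.8 encl 64.0 [136. 119.  91.]
pad 0.64 c [589.8  80.3] z 39.2 D fit 55.6 encl 60.2 [149. 128.  94.]
pad 0.61 c [ 649.5 -138.9] z 16.1 D fit 37.4 encl 39.5 [140. 118.  85.]
stack n 145 free [589.9  80.6] D 47.2 fixedD [589.8  80.5]
[586.94092066  80.52482356 170.59010985]
plate n 346 free [588.6  78.8] D 128.2 fixedD [589.   79.1]
pad 0.97 c [589.4  80.4] z 55.2 D fit 47.8 encl 49.3 [149. 128.  93.]
pad 0.89 c [589.4  80.1] z 23.0 D fit 62.8 encl 63.1 [138. 119.  91.]
pad 0.83 c [590.1  80.8] z 39.1 D fit 56.2 encl 60.8 [149. 127.  94.]
pad 0.8 c [586.7  80.1] z 205.2 D fit 42.0 encl 43.9 [147. 124.  87.]
pad 0.69 c [ 649.6 -138.9] z 16.1 D fit 37.5 encl 39.7 [140. 119.  85.]
pad 0.62 c [443.6 -17.6] z 15.9 D fit 28.4 encl 41.9 [173.  41.  40.]
stack n 142 free [589.7  80.5] D 47.4 fixedD [589.8  80.5]
[587.02643817  80.35519031 170.56122226]
```

View pics/w28.png

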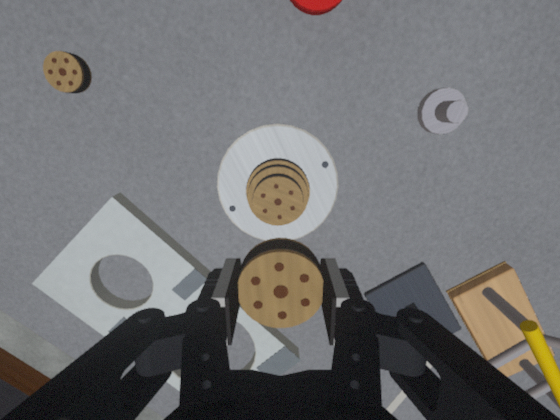

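```bash
python3 -m inch '{"linear":[[-0.002,0,0.03],[-0.002,0,0.065],[-0.002,0,0.095],[-0.002,0,0.112],[-0.002,0,0.12],[-0.002,0,0.124],[-0.002,0,0.124],[-0.002,0,0.124]],"yaw":[0,0,0,0,0,0,0,0]}'
python3 - <<'E'
from h import *
for i in range(2):
    c,W=cam('wrist'); M=T(); pp=pads(c,W); stack(c,W,55,48,45); print(M[:3,3])
save(c,'w29.png')
E
```

```text
time: 42.52
position: [589.9, 80.0, 47.7]
tcp_rot: [3.132, -0.002, 2.356]
wrist_force: [0.4, 0.3, -0.6]
grip_width: 0.466
pad 0.85 c [586.4  77. ] z 54.9 D fit 38.4 encl 46.5 [144. 122.  86.]
pad 0.84 c [589.5  79.8] z 82.3 D fit 42.4 encl 44.4 [146. 123.  86.]
pad 0.83 c [589.3  79.6] z 22.8 D fit 62.6 encl 65.1 [137. 118.  89.]
pad 0.73 c [588.8  79.2] z 38.9 D fit 53.8 encl 59.8 [146. 124.  90.]
stack n 31 free [588.3  79.1] D 45.9 fixedD [590.3  80.8]
[589.97646797  80.13317672  48.01009712]
pad 0.89 c [588.7  79.2] z 38.9 D fit 53.9 encl 60.1 [146. 124.  90.]
pad 0.83 c [588.7  79.2] z 22.9 D fit 61.6 encl 63.1 [142. 122.  91.]
pad 0.69 c [589.6  79.9] z 82.6 D fit 42.3 encl 44.6 [146. 123.  86.]
pad 0.64 c [586.9  77.4] z 54.9 D fit 39.2 encl 46.8 [145. 123.  86.]
stack n 31 free [588.7  79.3] D 46.4 fixedD [590.   80.5]
[589.78309149  80.21728611  47.94514792]
```

View pics/w29.png

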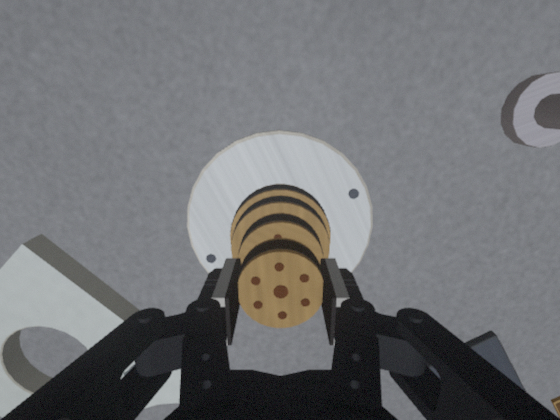

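Held at (589.6,79.9), target (589.3,79.6). 11.5 mm to go down.

```bash
python3 -m inch '{"linear":[[0,-0.0005,0.004],[0,-0.0005,0.007],[0,-0.0005,0.0095],[0,-0.0005,0.0115],[0,-0.0005,0.0115],[0,-0.0005,0.0115]],"yaw":[0,0,0,0,0,0]}'
python3 - <<'E'
from h import *
c,W=cam('wrist'); pads(c,W); print(T()[:3,3],r.read_state()['wrist_force'])
E
```

```text
time: 43.22
position: [589.2, 79.9, 36.4]
tcp_rot: [3.132, -0.002, 2.357]
wrist_force: [-1.3, 0.4, 3.7]
grip_width: 0.463
pad 0.79 c [588.9  79.2] z 22.8 D fit 61.7 encl 63.6 [136. 117.  88.]
pad 0.76 c [587.7  78.1] z 38.9 D fit 51.8 encl 58.7 [145. 123.  89.]
pad 0.66 c [586.5  77. ] z 54.5 D fit 39.4 encl 43.3 [93.  77.5 59. ]
pad 0.56 c [588.9  79.8] z 71.0 D fit 42.4 encl 44.4 [146. 123.  86.]
[589.24170669  79.94494343  36.44424953] [-2.09019025  0.78696582  5.21943416]
```

```bash
python3 -m inch '{"linear":[[0,0,0],[0,0,0],[0,0,0],[0,0,0],[0,0,0]],"yaw":[0,0,0,0,0]}' 1
python3 -m inch '{"linear":[[0,0,-0.03],[0,0,-0.07],[0,0,-0.11],[0,0,-0.14],[0,0,-0.16],[0,0,-0.16],[0,0,-0.16]],"yaw":[0,0,0,0,0,0,0]}' 1
python3 - <<'E'
from h import *
c,W=cam('wrist'); save(c,'w30.png'); s=plate2(c,W); pp=pads(c,W); print(T()[:3,3]);delta(645,-143,140,2.356)
E
```

```text
time: 43.73
position: [589.3, 79.9, 36.3]
tcp_rot: [3.132, -0.002, 2.357]
wrist_force: [0.1, -0.9, 0.5]
grip_width: 1.0
time: 44.32
position: [588.9, 78.9, 197.7]
tcp_rot: [3.129, -0.001, 2.357]
wrist_force: [-0.5, -0.2, -1.3]
grip_width: 1.0
plate n 394 free [588.6  78.9] D 128.4 fixedD [588.7  78.9]
pad 0.95 c [441.6 -19.7] z 16.1 D fit 34.7 encl 51.0 [171.  39.  37.]
pad 0.94 c [589.3  80.5] z 71.2 D fit 41.8 encl 43.3 [141. 120.  87.]
pad 0.91 c [588.7  79.4] z 54.9 D fit 43.3 encl 44.6 [121. 104.  78.]
pad 0.79 c [589.9  80.6] z 39.1 D fit 55.8 encl 60.3 [141. 120.  88.]
pad 0.58 c [589.8  80.5] z 23.2 D fit 63.7 encl 66.2 [131.  113.5  85. ]
pad 0.55 c [ 649.5 -138.9] z 16.3 D fit 37.1 encl 39.9 [133. 112.  80.]
[587.70424092  78.45125352 195.28896401]
linear [-0.1972 -0.1166  0.0537] yaw 0.0004 cur jaw 2.356
```

View pics/w30.png

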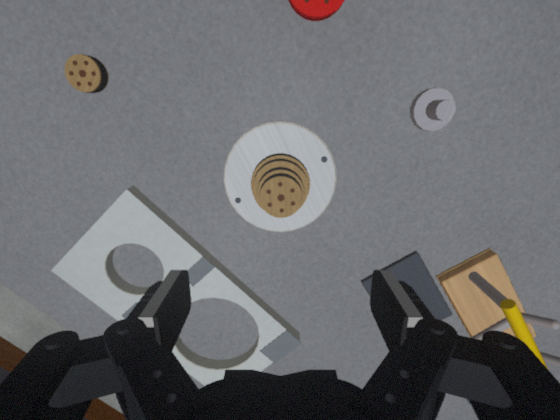

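```bash
python3 -m inch '{"linear":[[-0.03,-0.018,0],[-0.06,-0.036,0],[-0.09,-0.054,0.005],[-0.12,-0.072,0.015],[-0.15,-0.09,0.03],[-0.18,-0.108,0.042],[-0.197,-0.117,0.052],[-0.197,-0.117,0.052],[-0.197,-0.117,0.052]],"yaw":[0,0,0,0,0,0,0,0,0]}' 1
python3 -m inch '{"linear":[[0,0,0],[0,0,0],[0,0,0]],"yaw":[0,0,0]}'
python3 rel.py 36 w31.png
```

```text
time: 45.17
position: [643.2, -144.4, 138.7]
tcp_rot: [3.136, -0.006, 2.354]
wrist_force: [0.3, 0.4, 0.1]
grip_width: 0.998
time: 45.42
position: [643.2, -143.4, 138.9]
tcp_rot: [3.136, -0.006, 2.355]
wrist_force: [0.2, -0.3, 0.3]
grip_width: 0.999
pad 0.9 c [589.   75.1] z 53.6 D fit 42.0 encl 50.5 [64. 52. 38.]
pad 0.87 c [589.5  73.7] z 21.8 D fit 57.0 encl 64.5 [66. 57. 45.]
pad 0.82 c [588.4  74.8] z 38.4 D fit 51.5 encl 62.1 [77.5 63.  46. ]
pad 0.77 c [586.6  73.7] z 70.3 D fit 33.8 encl 45.8 [70. 56. 39.]
pad 0.74 c [ 649.8 -140.9] z 16.1 D fit 36.2 encl 37.6 [144. 122.  88.]
[[ -3.5   5.6 131.1]
 [ -3.3   5.8 131.2]]
[ 643.41849977 -143.71319333  139.31539659]
```

View pics/w31.png

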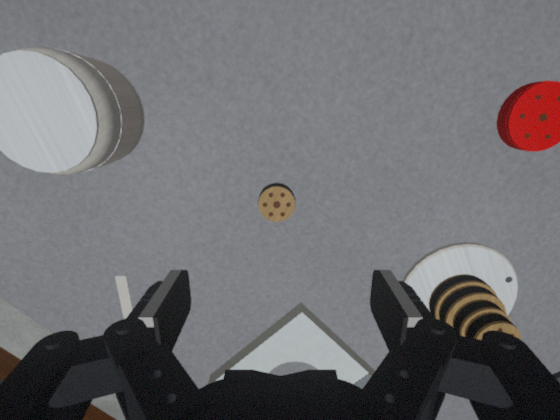

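```bash
python3 -m inch '{"linear":[[-0.002,0.003,0.03],[-0.0035,0.0055,0.065],[-0.0035,0.0055,0.1],[-0.0035,0.0055,0.125],[-0.0035,0.0055,0.145],[-0.0035,0.0055,0.153],[-0.0035,0.0055,0.156],[-0.0035,0.0055,0.156],[-0.0035,0.0055,0.156]],"yaw":[0,0,0,0,0,0,0,0,0]}' 1
python3 rel.py 36 w32.png
```

```text
time: 46.47
position: [650.8, -141.3, -15.4]
tcp_rot: [3.135, -0.004, 2.355]
wrist_force: [-0.3, 0.1, -0.6]
grip_width: 1.0
pad 0.97 c [ 649.6 -141.6] z 16.0 D fit 36.7 encl 38.4 [144. 122.  86.]
[[  0.8  -0.9 -23.4]
 [  0.8  -1.  -23.1]
 [  0.6  -0.8 -23.4]]
[ 650.55948977 -141.26713983  -15.36136712]
```

```bash
python3 -m inch '{"linear":[[0.0005,-0.001,0.001],[0.0005,-0.001,0.0025],[0.0005,-0.001,0.0025]],"yaw":[0,0,0]}' 1
python3 -m inch '{"linear":[[0,0,0],[0,0,0],[0,0,0],[0,0,0],[0,0,0],[0,0,0],[0,0,0]],"yaw":[0,0,0,0,0,0,0]}' 0
python3 -m inch '{"linear":[[0,0,-0.01],[0,0,-0.03],[0,0,-0.06],[0,0,-0.1],[0,0,-0.14],[0,0,-0.175],[0,0,-0.2]],"yaw":[0,0,0,0,0,0,0]}'
python3 - <<'E'
from h import *
delta(589,77,185,2.356)
E
```

```text
time: 47.02
position: [648.9, -141.6, -18.5]
tcp_rot: [3.135, -0.005, 2.354]
wrist_force: [-0.5, -0.3, -1.4]
grip_width: 0.997
time: 47.6
position: [649.3, -141.6, -18.1]
tcp_rot: [3.134, -0.004, 2.355]
wrist_force: [-0.4, 0.6, 3.7]
grip_width: 0.389
time: 48.18
position: [649.7, -143.6, 186.7]
tcp_rot: [3.132, -0.001, 2.355]
wrist_force: [0.6, -0.1, -0.4]
grip_width: 0.393
linear [0.199  0.1128 0.0031] yaw -0.0011 cur jaw 2.355
```

```bash
python3 -m inch '{"linear":[[0.028,0.016,0],[0.057,0.032,0],[0.086,0.048,0],[0.114,0.064,0],[0.143,0.08,0],[0.172,0.097,0],[0.198,0.112,0],[0.198,0.112,0],[0.198,0.112,0]],"yaw":[0,0,0,0,0,0,0,0,0]}'
python3 -m inch '{"linear":[[0,0,0],[0,0,0],[0,0,0]],"yaw":[0,0,0]}'
python3 - <<'E'
from h import *
for i in range(2):
    c,W=cam('wrist'); s=plate2(c,W); M=T(); pp=pads(c,W); stack(c,W,71,42,60); print(M[:3,3])
save(c,'w33.png')
E
```

```text
time: 48.93
position: [588.7, 77.2, 188.8]
tcp_rot: [3.131, -0.001, 2.358]
wrist_force: [0.2, 0.1, -0.2]
grip_width: 0.397
time: 49.18
position: [588.8, 76.3, 188.9]
tcp_rot: [3.131, -0.001, 2.357]
wrist_force: [0.6, -0.1, -0.4]
grip_width: 0.398
plate n 377 free [588.6  78.8] D 128.3 fixedD [588.7  78.9]
pad 0.86 c [589.   76.6] z 223.0 D fit 36.6 encl 38.9 [145. 123.  87.]
pad 0.83 c [589.3  79.7] z 23.0 D fit 62.1 encl 62.3 [136.  117.5  90. ]
pad 0.69 c [589.4  80.3] z 54.9 D fit 45.5 encl 47.9 [136. 116.  87.]
pad 0.65 c [590.   80.5] z 39.1 D fit 55.8 encl 60.6 [148. 127.  94.]
pad 0.64 c [589.3  80.1] z 71.2 D fit 41.3 encl 43.0 [149. 128.  93.]
stack n 128 free [589.7  80.8] D 41.4 fixedD [589.6  80.7]
[588.7782194   76.28570601 188.77076823]
plate n 362 free [588.6  78.9] D 128.3 fixedD [588.5  79.1]
pad 0.94 c [589.3  80.3] z 71.2 D fit 41.8 encl 43.3 [149. 127.  93.]
pad 0.87 c [589.8  80.5] z 39.2 D fit 55.5 encl 60.5 [148. 127.  94.]
pad 0.86 c [589.6  80. ] z 23.0 D fit 62.9 encl 64.3 [138. 119.  90.]
pad 0.78 c [588.8  76.7] z 222.9 D fit 36.6 encl 38.6 [146. 123.  87.]
pad 0.61 c [421.7 137.6] z 17.8 D fit 17.0 encl 19.8 [152. 152. 160.]
pad 0.54 c [589.5  80.6] z 55.0 D fit 45.6 encl 48.3 [134. 115.  86.]
stack n 107 free [589.5  80.7] D 41.4 fixedD [589.5  80.8]
[588.71790009  76.42686766 188.66673178]
```

View pics/w33.png

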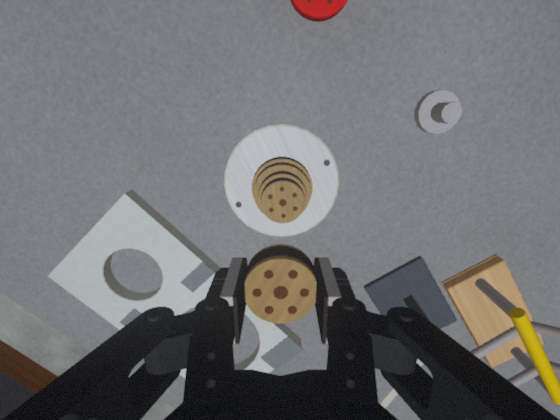

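```bash
python3 -m inch '{"linear":[[0.0018,0.001,0.03],[0.0018,0.001,0.065],[0.0018,0.001,0.095],[0.0018,0.001,0.112],[0.0018,0.001,0.12],[0.0018,0.001,0.124],[0.0018,0.001,0.124],[0.0018,0.001,0.124]],"yaw":[0,0,0,0,0,0,0,0]}'
python3 - <<'E'
from h import *
for i in range(2):
    c,W=cam('wrist'); M=T(); pp=pads(c,W); stack(c,W,71,42,60); print(M[:3,3])
save(c,'w34.png')
E
```

```text
time: 50.05
position: [589.8, 79.7, 65.8]
tcp_rot: [3.13, -0.0, 2.357]
wrist_force: [-0.9, 0.9, -1.1]
grip_width: 0.392
pad 0.93 c [588.7  79.1] z 22.8 D fit 61.3 encl 63.1 [137.5 119.   89. ]
pad 0.85 c [588.9  79.5] z 54.7 D fit 44.2 encl 47.8 [119. 101.  74.]
pad 0.83 c [586.1  76.8] z 70.9 D fit 32.8 encl 41.0 [141. 119.  85.]
pad 0.82 c [589.9  79.8] z 100.0 D fit 36.3 encl 38.4 [145. 123.  86.]
pad 0.56 c [589.5  80. ] z 39.0 D fit 55.3 encl 60.4 [148. 126.  92.]
pad 0.43 c [551.8 294.9] z 8.0 D fit 63.7 encl 95.7 [72. 77. 86.]
stack n 40 free [588.2  79.2] D 40.1 fixedD [589.7  80.7]
[589.9625577   79.79099544  66.1036344 ]
pad 0.86 c [589.   79.6] z 54.7 D fit 44.5 encl 48.0 [120. 101.  75.]
pad 0.81 c [589.5  79.9] z 39.0 D fit 55.1 encl 60.5 [147. 126.  91.]
pad 0.81 c [590.  80.] z 100.3 D fit 36.7 encl 38.6 [145. 123.  86.]
pad 0.66 c [589.4  79.9] z 22.8 D fit 62.8 encl 65.6 [137. 120.  90.]
pad 0.64 c [585.9  76.4] z 70.9 D fit 32.3 encl 41.1 [143. 121.  85.]
stack n 39 free [588.6  79.6] D 40.5 fixedD [589.8  80.8]
[589.78702293  79.81837412  66.08303913]
```

View pics/w34.png

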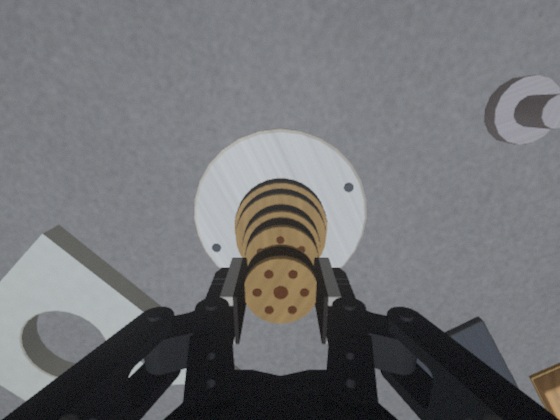

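```bash
python3 -m inch '{"linear":[[0,-0.0007,0.004],[0,-0.0007,0.008],[0,-0.0007,0.011],[0,-0.0007,0.013],[0,-0.0007,0.013],[0,-0.0007,0.013]],"yaw":[0,0,0,0,0,0]}'
python3 - <<'E'
from h import *
c,W=cam('wrist'); pads(c,W); print(T()[:3,3],r.read_state()['wrist_force'])
E
```

```text
time: 50.75
position: [589.1, 79.4, 52.9]
tcp_rot: [3.13, -0.0, 2.357]
wrist_force: [-1.6, 0.2, 2.8]
grip_width: 0.395
pad 0.98 c [589.   79.6] z 22.8 D fit 62.4 encl 65.0 [141. 121.  90.]
pad 0.95 c [588.1  78.9] z 54.6 D fit 43.0 encl 47.0 [116.  97.  71.]
pad 0.75 c [585.7  76.4] z 70.4 D fit 32.0 encl 37.2 [84.5 70.  52. ]
pad 0.72 c [589.2  79.5] z 87.0 D fit 36.4 encl 38.6 [145. 123.  86.]
pad 0.71 c [588.9  79.4] z 39.0 D fit 54.2 encl 60.0 [148. 126.  91.]
[589.14706508  79.33553398  52.88109096] [-0.83298486 -0.58079426  1.73997683]
```

```bash
python3 -m inch '{"linear":[[0,0,0],[0,0,0],[0,0,0],[0,0,0],[0,0,0],[0,0,0]],"yaw":[0,0,0,0,0,0]}' 1
python3 -m inch '{"linear":[[0,0,-0.03],[0,0,-0.07],[0,0,-0.11],[0,0,-0.14],[0,0,-0.15],[0,0,-0.15],[0,0,-0.15]],"yaw":[0,0,0,0,0,0,0]}' 1
python3 - <<'E'
from h import *
c,W=cam('wrist'); save(c,'w35.png'); s=plate2(c,W); pp=pads(c,W); print(T()[:3,3]);delta(415,133,170,2.356)
for n in('scene','side'):
    c,W=cam(n); save(c,n+'35.png')
E
```

```text
time: 51.35
position: [589.1, 79.4, 52.8]
tcp_rot: [3.13, -0.0, 2.357]
wrist_force: [0.1, 0.2, -0.6]
grip_width: 1.002
time: 51.93
position: [587.9, 78.2, 203.0]
tcp_rot: [3.129, -0.001, 2.357]
wrist_force: [-0.6, -0.2, -0.8]
grip_width: 1.002
plate n 360 free [588.7  78.9] D 128.4 fixedD [588.8  78.9]
pad 0.91 c [589.6  80.3] z 87.2 D fit 36.0 encl 37.4 [140. 119.  86.]
pad 0.76 c [589.4  80.3] z 55.0 D fit 45.4 encl 47.9 [128. 109.  81.]
pad 0.75 c [440.5 -20.3] z 16.1 D fit 37.1 encl 53.7 [172.  38.  37.]
pad 0.67 c [588.9  80.1] z 71.0 D fit 38.5 encl 40.6 [125.5 107.   79. ]
pad 0.56 c [589.4  80.2] z 23.2 D fit 63.2 encl 65.4 [130. 112.  84.]
pad 0.56 c [589.7  80.2] z 39.1 D fit 55.2 encl 60.0 [139. 118.  87.]
[587.07585371  77.87622722 201.23545793]
linear [ 0.1606 -0.0829  0.0307] yaw 0.0005 cur jaw 2.357
```

View pics/w35.png

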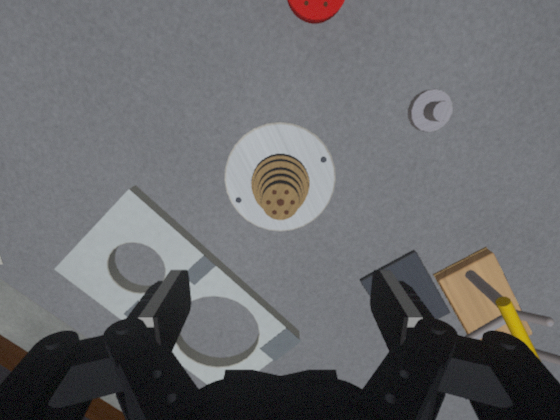

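View pics/scene35.png

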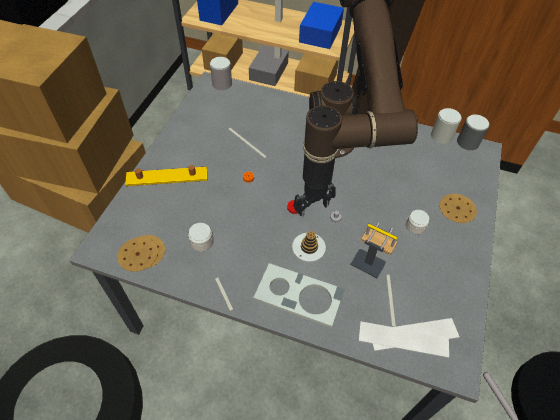

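View pics/side35.png

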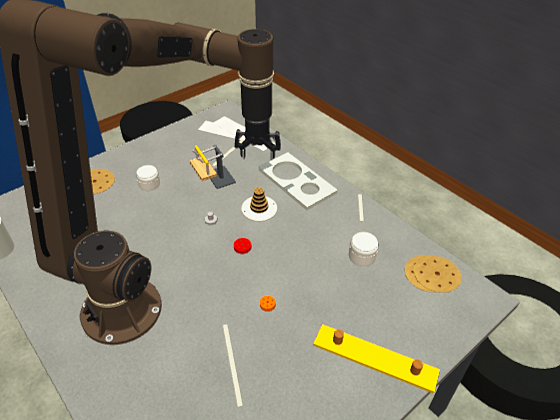

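```bash
python3 -m inch '{"linear":[[0.027,-0.014,0],[0.054,-0.028,0.005],[0.08,-0.042,0.01],[0.107,-0.055,0.015],[0.134,-0.069,0.02],[0.16,-0.083,0.028],[0.16,-0.083,0.028],[0.16,-0.083,0.028]],"yaw":[0,0,0,0,0,0,0,0]}' 1
python3 -m inch '{"linear":[[0,0,0],[0,0,0],[0,0,0]],"yaw":[0,0,0]}'
cat > wt.py <<'E'
import sys
from h import *
zb=float(sys.argv[2])
for i in range(2):
    M=T(); c,W=cam('wrist'); X=world(c,W); ms=r.masks_of('wrist','weight')
    m=ms[0]; k=m['mask']; z=X[...,2]
    Xt=(X-M[:3,3])@M[:3,:3]
    print('conf',m['conf'],m['rect'],'zmax',np.nanpercentile(z[k],[50,90,97]).round(1))
    for nm,zz,D in(('knob',zb+36,20),('foot',zb+12,44)):
        kk=k&(np.abs(z-zz)<3)
        if kk.sum()<20: continue
        cs,_=cv2.findContours(kk.astype(np.uint8),cv2.RETR_EXTERNAL,cv2.CHAIN_APPROX_NONE)
        cc=max(cs,key=cv2.contourArea)[:,0,:]
        P=np.array([ray(c,W,u,v,zz)[:2] for u,v in cc]); (x,y),R=cv2.minEnclosingCircle(P.astype(np.float32))
        print(nm,round(x,1),round(y,1),'D',round(2*R,1),'tool',(M[:3,:3].T@(np.array([x,y,zz])-M[:3,3])).round(1),'zmed',np.median(z[kk]).round(1))
save(c,sys.argv[1]); print(M[:3,3])
E
python3 wt.py w36.png 0
```

```text
time: 52.8
position: [414.1, 132.4, 172.0]
tcp_rot: [3.133, -0.002, 2.359]
wrist_force: [0.1, 0.2, 0.0]
grip_width: 1.0
time: 53.05
position: [414.7, 132.3, 171.8]
tcp_rot: [3.134, -0.002, 2.358]
wrist_force: [-0.1, 0.6, 1.0]
grip_width: 0.997
conf 0.75 [261.5, 174.1, 302.5, 215.6] zmax [12.2 35.9 36.6]
knob 419.2 139.4 D 19.8 tool [  1.7   7.2 135.9] zmed 35.8
foot 419.1 139.4 D 43.9 tool [  1.7   7.  159.9] zmed 11.9
conf 0.77 [262.3, 173.4, 306.0, 215.3] zmax [12.2 35.9 36.5]
knob 419.1 139.5 D 20.0 tool [  1.8   7.3 135.8] zmed 35.7
foot 419.1 139.5 D 43.7 tool [  1.8   7.1 159.8] zmed 11.8
[414.62814907 132.18887068 171.78234283]
```

View pics/w36.png

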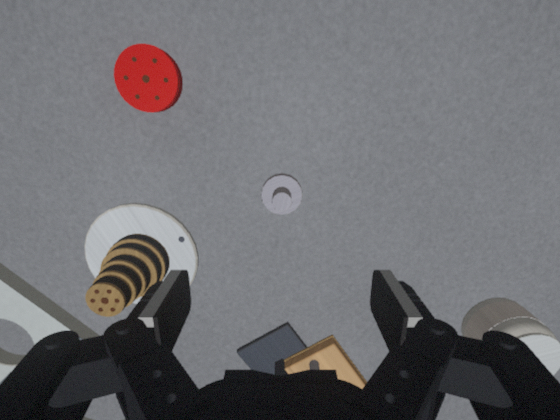

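```bash
python3 -m inch '{"linear":[[0.001,0.003,0.03],[0.0018,0.0065,0.065],[0.0018,0.0065,0.1],[0.0018,0.0065,0.13],[0.0018,0.0065,0.155],[0.0018,0.0065,0.168],[0.0018,0.0065,0.174],[0.0018,0.0065,0.174],[0.0018,0.0065,0.174]],"yaw":[0,0,0,0,0,0,0,0,0]}' 1
python3 wt.py w37.png 0
```

```text
time: 54.0
position: [418.9, 139.4, -1.8]
tcp_rot: [3.134, -0.002, 2.358]
wrist_force: [0.1, 0.2, 1.0]
grip_width: 0.998
conf 0.7 [236.8, 223.2, 322.0, 310.5] zmax [12.2 35.9 36.4]
knob 418.6 138.7 D 21.1 tool [ -0.1  -0.4 -37.8] zmed 35.8
foot 418.6 138.9 D 44.3 tool [ -0.1  -0.5 -13.8] zmed 11.8
conf 0.91 [238.9, 223.0, 319.9, 310.4] zmax [12.3 35.9 36.4]
knob 418.4 138.5 D 20.6 tool [ -0.2  -1.2 -37.1] zmed 35.7
foot 418.6 138.8 D 44.4 tool [ -0.2  -1.2 -13.1] zmed 11.8
[419.30620102 139.82649111  -1.07528359]
```

View pics/w37.png

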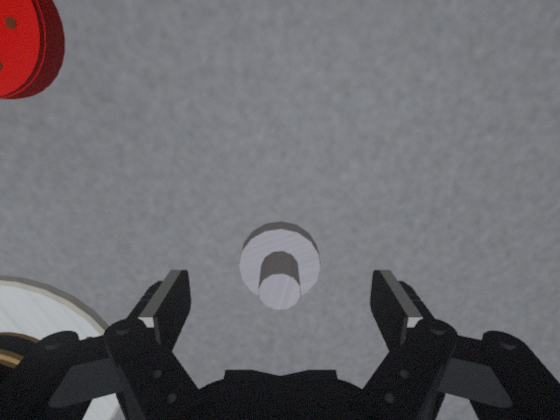

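```bash
python3 -m inch '{"linear":[[0,-0.001,0.002],[0,-0.001,0.005],[0,-0.001,0.005]],"yaw":[0,0,0]}' 1
python3 -m inch '{"linear":[[0,0,0],[0,0,0],[0,0,0],[0,0,0],[0,0,0],[0,0,0],[0,0,0]],"yaw":[0,0,0,0,0,0,0]}' 0
python3 -m inch '{"linear":[[0,0,-0.01],[0,0,-0.03],[0,0,-0.06],[0,0,-0.1],[0,0,-0.14],[0,0,-0.18],[0,0,-0.215],[0,0,-0.215]],"yaw":[0,0,0,0,0,0,0,0]}'
python3 - <<'E'
from h import *
delta(588,78,208,2.356)
E
```

```text
time: 54.45
position: [418.4, 139.1, -6.1]
tcp_rot: [3.131, -0.002, 2.358]
wrist_force: [-0.3, 0.4, 0.6]
grip_width: 1.001
time: 55.03
position: [418.5, 139.1, -5.9]
tcp_rot: [3.131, -0.002, 2.358]
wrist_force: [-1.2, -0.8, 4.0]
grip_width: 0.21
time: 55.7
position: [420.2, 139.0, 216.2]
tcp_rot: [3.12, 0.001, 2.359]
wrist_force: [1.8, 1.4, -2.2]
grip_width: 0.21
linear [-0.162   0.0748  0.0099] yaw 0.0034 cur jaw 2.359
```

```bash
python3 -m inch '{"linear":[[-0.027,0.012,0],[-0.054,0.025,0],[-0.081,0.037,0],[-0.108,0.05,0],[-0.135,0.062,0],[-0.162,0.074,0.004],[-0.162,0.074,0.004],[-0.162,0.074,0.004]],"yaw":[0,0,0,0,0,0,0,0]}'
python3 -m inch '{"linear":[[0,0,0],[0,0,0],[0,0,0]],"yaw":[0,0,0]}'
python3 - <<'E'
from h import *
for i in range(2):
    c,W=cam('wrist'); M=T(); X=world(c,W); plate2(c,W); pads(c,W); stack(c,W,87,36,78); print(M[:3,3],r.read_state()['tcp_rot'])
    for m in r.masks_of('wrist','weight')[:3]:
        k=m['mask']; print(m['conf'],m['rect'],np.nanpercentile(X[...,2][k],[5,50,95]))
save(c,'w38.png')
E
```

```text
time: 56.37
position: [587.5, 76.4, 211.5]
tcp_rot: [3.124, -0.001, 2.357]
wrist_force: [-0.7, -0.7, -2.3]
grip_width: 0.207
time: 56.62
position: [586.7, 76.7, 211.5]
tcp_rot: [3.124, -0.001, 2.358]
wrist_force: [0.0, 0.1, -2.6]
grip_width: 0.208
plate n 319 free [588.6  78.9] D 128.3 fixedD [589.   79.1]
pad 0.79 c [589.2  80.4] z 71.0 D fit 39.2 encl 42.3 [124.  106.5  80. ]
pad 0.72 c [589.5  80.1] z 23.0 D fit 63.2 encl 65.5 [137. 118.  90.]
pad 0.68 c [589.3  80.3] z 55.0 D fit 45.2 encl 47.5 [134. 115.  86.]
pad 0.62 c [589.6  80.4] z 87.2 D fit 36.0 encl 37.3 [147. 126.  92.]
pad 0.61 c [590.   80.8] z 39.1 D fit 56.2 encl 60.8 [147. 125.  93.]
stack n 98 free [589.9  80.7] D 35.6 fixedD [589.8  80.8]
[586.92674942  76.79815149 211.7938506 ] [ 3.12289695e+00 -6.92460013e-04  2.35795737e+00]
0.75 [241.0, 228.6, 321.0, 318.2] [222.52838442 232.05372365 253.53077557]
0.44 [361.0, 248.0, 557.8, 370.7] [  6.04453475   8.46543076 139.99481234]
plate n 353 free [588.6  79. ] D 128.4 fixedD [588.8  79.1]
pad 0.93 c [589.9  80.7] z 39.2 D fit 55.8 encl 60.7 [147. 126.  93.]
pad 0.76 c [589.3  80.3] z 54.9 D fit 45.1 encl 47.6 [132. 113.  84.]
pad 0.73 c [589.6  80.5] z 23.1 D fit 63.4 encl 65.6 [134. 116.  89.]
pad 0.69 c [589.5  80.4] z 87.2 D fit 35.8 encl 37.4 [147. 126.  92.]
pad 0.54 c [588.7  79.8] z 71.0 D fit 38.2 encl 40.0 [134. 113.  85.]
stack n 114 free [590.   80.6] D 35.5 fixedD [590.1  80.5]
[587.22943266  76.78847573 212.04909186] [ 3.12280549e+00 -6.03831274e-04  2.35771430e+00]
0.8 [238.9, 226.3, 320.9, 317.6] [222.15663907 231.1552821  254.02630544]
```

View pics/w38.png

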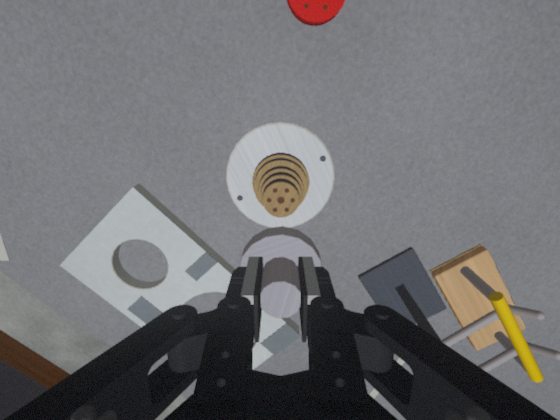

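```bash
python3 -m inch '{"linear":[[0.0005,0.0023,0.03],[0.0005,0.0023,0.06],[0.0005,0.0023,0.085],[0.0005,0.0023,0.105],[0.0005,0.0023,0.114],[0.0005,0.0023,0.118],[0.0005,0.0023,0.118],[0.0005,0.0023,0.118]],"yaw":[0,0,0,0,0,0,0,0]}'
python3 - <<'E'
from h import *
print(r.read_state()['position'])
E
python3 wt.py w39.png 99
```

```text
time: 57.58
position: [591.0, 80.5, 95.2]
tcp_rot: [3.122, 0.0, 2.358]
wrist_force: [0.3, 0.9, -1.4]
grip_width: 0.213
[590.97699906  80.52732547  95.17582741]
conf 0.89 [240.1, 228.2, 321.9, 317.0] zmax [114.6 136.9 137.4]
knob 590.8 81.0 D 22.4 tool [  0.4   1.  -39.8] zmed 136.6
foot 588.1 78.2 D 41.7 tool [  0.4  -3.3 -15.9] zmed 112.5
conf 0.86 [239.0, 226.7, 322.7, 318.6] zmax [114.6 137.3 137.8]
knob 591.1 80.9 D 23.0 tool [  0.2   1.1 -39.4] zmed 136.9
foot 589.2 78.9 D 42.4 tool [  0.1  -2.2 -15.5] zmed 112.8
[591.11360755  80.646633    95.54779188]
```

View pics/w39.png

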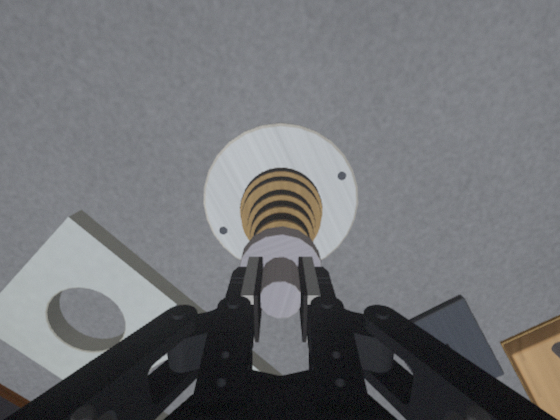

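```bash
python3 wt.py w40.png 101.3
python3 - <<'E'
from h import *
c,W=cam('wrist'); X=world(c,W); M=T(); k=r.masks_of('wrist','weight')[0]['mask']; z=X[...,2]
k=cv2.erode(k.astype(np.uint8),np.ones((3,3)))>0
q=X[k&(np.abs(z-114)<4)]; A=np.c_[q[:,:2]-q[:,:2].mean(0),np.ones(len(q))]; s=np.linalg.lstsq(A,q[:,2],rcond=None)[0]; print('foot plane slopes',s,len(q)); print('tool z axis',M[:3,2])
E
```

```text
conf 0.79 [241.8, 226.3, 323.3, 318.6] zmax [114.5 137.  137.5]
knob 589.9 80.0 D 20.5 tool [  0.2  -0.2 -42.1] zmed 136.7
foot 587.5 77.4 D 41.5 tool [  0.1  -4.2 -18.1] zmed 112.6
conf 0.92 [240.6, 226.4, 319.7, 317.2] zmax [114.6 136.6 137.1]
knob 589.6 80.1 D 20.8 tool [  0.5  -0.  -42.5] zmed 136.3
foot 586.8 76.9 D 40.4 tool [  0.1  -4.7 -18.5] zmed 112.3
[590.51462789  80.4142439   94.85245487]
foot plane slopes [8.81571667e-02 8.45953009e-02 1.12139719e+02] 1611
tool z axis [ 0.01313886  0.013871   -0.99981747]
```

Run:
```python
from h import *
c,W=cam('wrist'); X=world(c,W); M=T(); im=c['img']
Xt=(X-M[:3,3])@M[:3,:3]
for u in(250,265,280,295,310):
    print(u,[(v,*Xt[v,u,1:].round(1)) for v in range(226,266,4)])
cv2.imwrite('pics/w41.png',cv2.resize(im[200:340,200:360,::-1],None,fx=4,fy=4,interpolation=cv2.INTER_CUBIC))
for n in('scene','side'):
    c,W=cam(n); u,v=proj(c,W,[589,79,90]).astype(int); cv2.imwrite(f'pics/{n}41.png',cv2.resize(c['img'][v-40:v+40,u-40:u+40,::-1],None,fx=7,fy=7,interpolation=cv2.INTER_CUBIC))
```

```text
250 [(226, np.float64(-3.6), np.float64(38.9)), (230, np.float64(-5.7), np.float64(26.0)), (234, np.float64(-4.1), np.float64(23.3)), (238, np.float64(-1.6), np.float64(22.7)), (242, np.float64(-12.8), np.float64(-9.3)), (246, np.float64(-13.7), np.float64(-16.3)), (250, np.float64(-12.0), np.float64(-17.6)), (254, np.float64(-9.6), np.float64(-17.1)), (258, np.float64(-11.4), np.float64(-25.3)), (262, np.float64(-11.4), np.float64(-29.4))]
265 [(226, np.float64(-14.8), np.float64(9.4)), (230, np.float64(-19.3), np.float64(-8.3)), (234, np.float64(nan), np.float64(nan)), (238, np.float64(-18.8), np.float64(-18.1)), (242, np.float64(-16.5), np.float64(-17.6)), (246, np.float64(-15.0), np.float64(-19.1)), (250, np.float64(-11.8), np.float64(-17.1)), (254, np.float64(-10.2), np.float64(-18.4)), (258, np.float64(-6.7), np.float64(-15.9)), (262, np.float64(-5.3), np.float64(-17.5))]
280 [(226, np.float64(-16.2), np.float64(5.6)), (230, np.float64(-20.2), np.float64(-10.7)), (234, np.float64(-20.7), np.float64(-17.3)), (238, np.float64(-18.8), np.float64(-18.0)), (242, np.float64(-16.2), n
[... 435 characters left out ...]
at64(-16.6), np.float64(-17.9)), (246, np.float64(-14.0), np.float64(-17.0)), (250, np.float64(-11.9), np.float64(-17.3)), (254, np.float64(-9.9), np.float64(-17.7)), (258, np.float64(-7.9), np.float64(-18.2)), (262, np.float64(-5.7), np.float64(-18.4))]
310 [(226, np.float64(-9.6), np.float64(23.1)), (230, np.float64(-6.2), np.float64(24.8)), (234, np.float64(-4.2), np.float64(23.1)), (238, np.float64(-1.7), np.float64(22.3)), (242, np.float64(-14.4), np.float64(-12.8)), (246, np.float64(-14.2), np.float64(-17.5)), (250, np.float64(-12.3), np.float64(-18.0)), (254, np.float64(-9.9), np.float64(-17.8)), (258, np.float64(-11.1), np.float64(-24.5)), (262, np.float64(-11.5), np.float64(-29.6))]
```

View pics/w41.png

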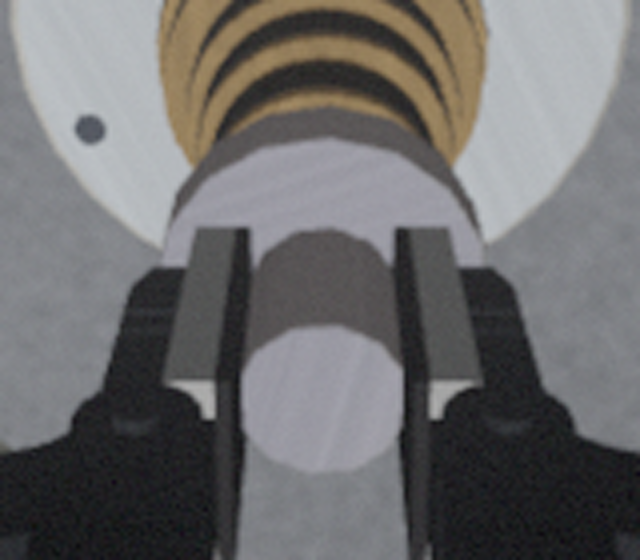

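View pics/side41.png

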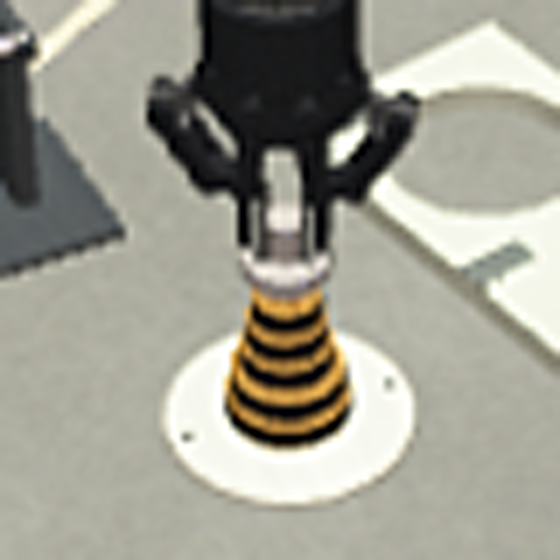

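View pics/scene41.png

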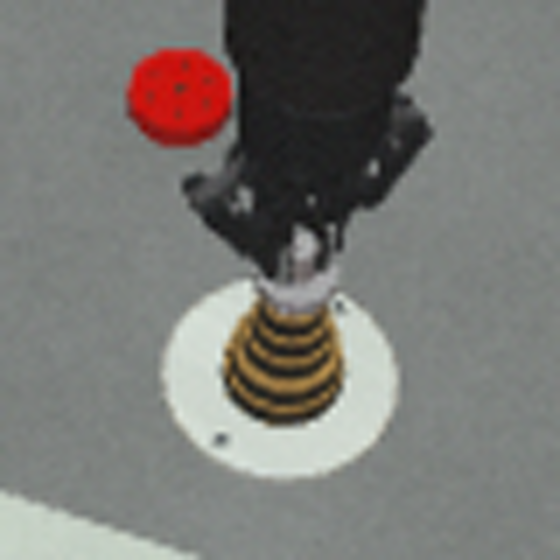

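```bash
python3 -m inch '{"linear":[[0,-0.0004,0.004],[0,-0.0004,0.008],[0,-0.0004,0.011],[0,-0.0004,0.013],[0,-0.0004,0.0135],[0,-0.0004,0.0135]],"yaw":[0,0,0,0,0,0]}'
python3 wt.py w42.png 87.3; python3 -c "
from h import *
print(r.read_state()['wrist_force'])"
```

```text
time: 58.73
position: [590.0, 80.1, 81.2]
tcp_rot: [3.123, -0.0, 2.358]
wrist_force: [-4.0, 0.2, 6.4]
grip_width: 0.21
conf 0.64 [238.4, 226.0, 324.1, 318.3] zmax [100.7 123.  123.5]
knob 589.5 79.6 D 21.1 tool [  0.1   0.1 -42.1] zmed 122.7
foot 587.0 77.2 D 41.6 tool [  0.1  -3.9 -18.2] zmed 98.8
conf 0.64 [239.5, 229.2, 320.1, 317.0] zmax [100.5 123.  123.5]
knob 589.6 79.4 D 21.1 tool [ -0.2   0.  -42.1] zmed 122.7
foot 586.5 77.1 D 41.0 tool [  0.4  -4.3 -18.2] zmed 98.8
[590.03596364  80.08696005  81.19094954]
[-3.37345271 -0.18201882  6.27179148]
```

```bash
python3 -m inch '{"linear":[[0,0,0],[0,0,0],[0,0,0],[0,0,0],[0,0,0],[0,0,0]],"yaw":[0,0,0,0,0,0]}' 0.8
python3 -m inch '{"linear":[[0,0,-0.02],[0,0,-0.05],[0,0,-0.09],[0,0,-0.13],[0,0,-0.15],[0,0,-0.15],[0,0,-0.15]],"yaw":[0,0,0,0,0,0,0]}' 0.8
python3 - <<'E'
from h import *
c,W=cam('wrist'); save(c,'w43.png'); plate2(c,W); pads(c,W); print(T()[:3,3])
for n in('scene','side'):
    c,W=cam(n); save(c,n+'43.png'); u,v=proj(c,W,[589,79,60]).astype(int); cv2.imwrite(f'pics/{n}43c.png',cv2.resize(c['img'][v-40:v+40,u-40:u+40,::-1],None,fx=7,fy=7,interpolation=cv2.INTER_CUBIC))
E
python3 wt.py w44.png 87
```

```text
time: 59.43
position: [590.1, 80.1, 81.1]
tcp_rot: [3.123, -0.0, 2.358]
wrist_force: [-0.2, -1.0, -0.5]
grip_width: 0.805
time: 60.02
position: [588.7, 78.4, 232.7]
tcp_rot: [3.12, 0.001, 2.358]
wrist_force: [-0.5, -0.9, -0.7]
grip_width: 0.801
plate n 295 free [588.6  78.9] D 128.4 fixedD [588.9  78.9]
pad 0.83 c [589.8  80.4] z 23.1 D fit 63.7 encl 66.5 [135. 117.  88.]
pad 0.77 c [588.2  79.1] z 70.8 D fit 37.0 encl 34.7 [119. 105.  81.]
pad 0.64 c [589.4  80.4] z 39.1 D fit 55.0 encl 59.8 [143. 122.  91.]
pad 0.48 c [589.2  80. ] z 55.0 D fit 44.6 encl 46.9 [123. 105.  81.]
[587.4878559   77.99003521 230.1306124 ]
conf 0.63 [257.5, 174.7, 302.7, 217.8] zmax [ 99.1 122.9 123.6]
knob 590.1 80.7 D 19.9 tool [-1.000e-01  2.200e+00  1.066e+02] zmed 122.8
foot 590.2 80.7 D 43.7 tool [ -0.2   1.9 130.6] zmed 98.8
conf 0.83 [257.9, 176.3, 302.0, 219.7] zmax [ 99.2 122.9 123.5]
knob 590.3 80.9 D 19.9 tool [1.000e-01 2.200e+00 1.069e+02] zmed 122.8
foot 590.2 80.8 D 44.4 tool [1.000e-01 1.700e+00 1.309e+02] zmed 98.9
[587.66960697  77.91500821 229.81436835]
```

View pics/w43.png

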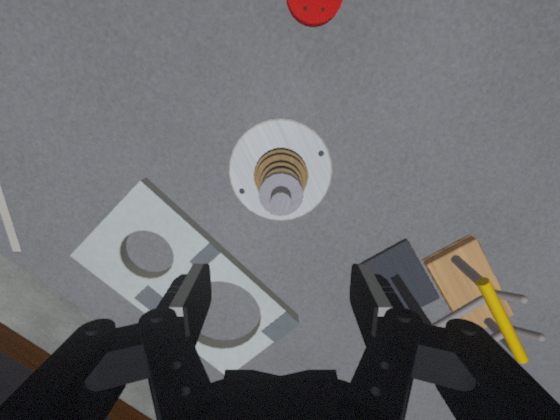

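View pics/side43c.png

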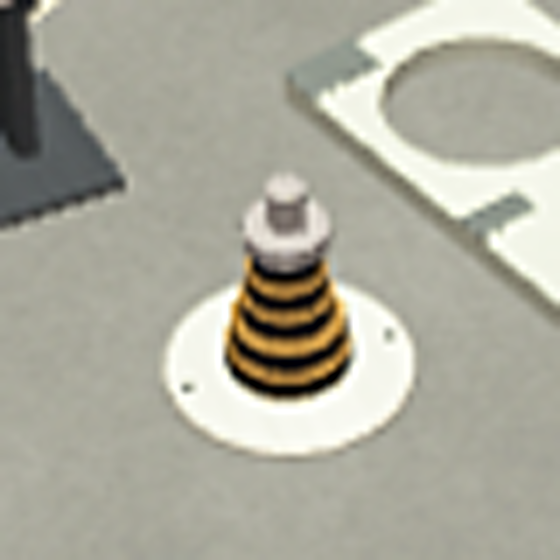

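View pics/scene43.png

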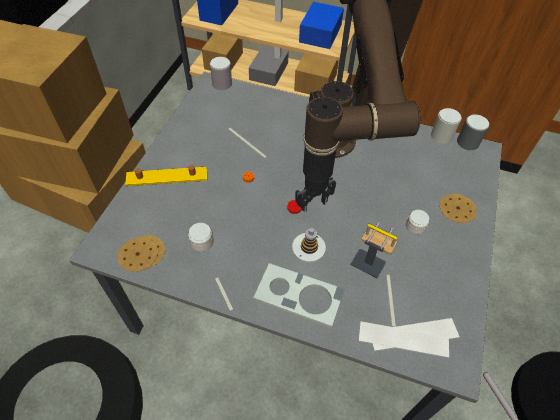

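```bash
python3 -c "
from station import r
print(r.finish_job(), r.read_state()['time'])"
```

```text
the job is handed in; nothing more can be done
the job is handed in; nothing more can be done
```

The job is done and handed in at about 60 s on the robot's clock. I hung the sanding block by its handle on both prongs. I then stacked the five pads on the plate, largest to smallest: 66, 60, 48, 42 and 36 mm. The weight went upright on top last.

**Last checks:**
- **Pile height:** each pad's top face read within about 1 mm of its expected height, and the top of the weight read 123 mm, as expected.
- **Centring:** the pads sit about 1 to 2 mm off the plate's centre. The weight read 2.2 to 2.5 mm off, while it read only about 1 mm off just before release. The closer and farther camera views differ by about 1 mm, so these figures are not exact.
- **Weight:** the knob and foot centres agreed, so it stands upright.
- **Block:** it still hung on both prongs in the final pictures.
- **Bystanders:** I didn't touch the tins, the panel, the long board or the red and orange look-alikes, and they look unmoved.

**What failed or disagreed:**
- **First grasp of the block:** it closed on air above the handle. The fingertips were about 43 mm further back than the text says (tool z about -24 mm, not +19 mm). I corrected for this afterwards.
- **Missing pad:** I found no 54 mm pad (pad3) in any view and took it as absent.
- **Pad positions:** wrist-camera readings taken far to the robot's right differed by 3 to 4 mm from the overhead view. I grasped by close-range readings relative to the tool instead.
- **Force:** closing on the 60 mm pad gave a wrist force of about 10 N, probably a light fingertip touch on the bench, well under the limit.

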